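# Hang the turner on the drying rack

## Robot

A 6-joint arm with a two-finger parallel gripper is mounted at the origin on a cart in front of the work surface, level with it; the furniture and walls round the work are solid. World frame = base frame: x ahead of the robot, y to its left, z up, the work surface at z = 0. Lengths are in m, angles in degrees, forces in N, time in s.
With the tool pointing down it reaches from about 0.325 to 0.85 m from the base axis. Payload 15.5 kg.
Tool frame: the origin (TCP) lies midway between the tips of the shut fingers; the grasp point (between the pads) lies 19 mm behind it; z points along the fingers, y is the direction in which the jaws open and shut (so a half turn about z gives the same grasp; the last joint's range is limited). The gripper opens to 91 mm and grips with 3 to 60 N. Pads are 32 mm wide; open, the fingers measure 118 mm over their backs; the gripper's body (76 mm by 178 mm) begins 60 mm behind the grasp point.
Start: joints at [-77.951, 28.281, 77.091, -0, 74.628, -5.472], TCP at [0.188, -0.596, 0.185] pointing down, gripper open.
Joint ranges: [-166.48, 166.48], [-47.26, 123.95], [12.59, 153.08], [-70.14, 250.14], [6.76, 159.57], [-176.63, 176.63]. Speed limits (degrees/s): [108.29, 108.29, 147.25, 172.46, 172.46, 172.46].

## Interface

Orientations are given as [roll, pitch, yaw] about the fixed x, y, z axes, in that order (R = Rz(yaw) Ry(pitch) Rx(roll)).
In Python, from cell import bot gives the robot as it stands.
- The arm moves only by the shell command python3 -m crank 'ROWS' [FORCE]. ROWS is JSON, a list of rows, each an object of numbers: "tx", "ty", "tz": the shift along the world's x, y, z each as a share of 0.75 m, from -1 to 1; "ax", "ay", "az": the turn, a rotation vector about the world's x, y, z each as a share of pi/2 rad, from -1 to 1; "hand": the finger opening in mm, from 0 to 91.2. A call has 1 to 8 rows; each row shifts and turns the commanded pose from where the row before left it; what a row does not reach is not made up. A row lasts 1/12 s, in which the tool goes at most 41.7 mm and 7.16 degrees, less where a joint would pass 70% of its speed; a pose out of reach is approached as far as the arm can. A call with a number of a shift or a turn outside -1 to 1 is refused whole. A call with a gripper value outside its range is refused whole. The fingers move at their own pace and stop on an object; FORCE is the grip in N (left out, the last holds). Time passes only in rows, so rows that do not move let the fingers close. It gives the time, the measured TCP pose, the force and the opening at its end, in the units of the state.
- bot.observe(): the state, without advancing time (a new reading comes with each control period).
- bot.read_camera(name): name is "side" or "top" or "wrist"; returns (picture, depth): 400x640x3 uint8, blue, green, red; 400x640 float32, m along the optical axis (not along the pixel's ray), 0 where there is no reading.
- bot.camera_model(name): a dict with "camera_matrix" (3x3 intrinsics, pixels), "rvec" (rotation vector, rad) and "tvec" (3), from world to camera coordinates, as OpenCV has them. Camera axes: x right, y down, z forward; pixel columns grow to the right and rows downward; lengths in m; the calibration is good to about 2 mm. A picture is of the moment at which its call begins: read the wrist's pose just before it. camera_model takes no time and is no camera call; for the wrist camera it gives the pose at the moment of the call.
- bot.close_job(): hands the job in, once; it reports no verdict.
The state is a dict: "time": time; "qpos": joint angles; "joint_vel": joint speeds; "tau": joint torques, N m; "eef_pos": TCP position; "eef_rot": TCP orientation; "contact_force": force on the tool from outside, world axes, zero at the start; "torque": the same for the moment, N m; "gripper_width": finger opening in m.
Only numpy, scipy, OpenCV 4.12 (cv2) and the standard library are available. Lean on these libraries where they do the work, as an engineer would, in place of code of your own. Each camera call takes 0.05 s, during which the arm holds its last target.

## Task

Hang the flat turner by the hole in its handle on the empty peg of the sloped drying rack, so that it lies flat on the board with its blade pointing down the slope. Leave the loose things on the worktop where they stand.

Things in the scene. Friction and masses are not known exactly. Their poses are not given: they have to be found in the camera images.
- turner: flat turner, 208 mm long, 0.11 to 0.18 kg, lying flat on the hob glass (z = 0); wooden handle with a steel eye plate at one end, steel blade at the other. Origin: on its flat underside below the handle's middle; +x along the handle to the eye, z up. Handle x = -52 to +52 mm, 22 mm wide, 16 mm thick; neck 14 mm wide to the blade. Centre of mass in the handle
- turner_eye (a point): centre of the round 14 mm hole through the eye plate, at the underside, 70 mm from the turner's origin along its +x; same axes. The plate spans turner x = 48 to 88 mm, 30 mm wide, 6 mm thick, underside flush with the handle's
- turner_blade (a point): middle of the blade's underside, at turner x = -95 mm; same axes. The blade is 50 mm long, 62 mm wide, 4 mm thick
- board: face of the fixed drying rack's slippery metal board, sloped 32 degrees from level, low edge to the robot. Origin on the face at mid width, on the pegs' line, about 125 mm high; +x up the slope, +y across to the left, z square to the face (32 degrees off vertical). Sheet 210 mm wide, x = -185 to +40 mm. A slotted spoon (46 mm wide, 15 mm thick) is fixed on the taken peg at y = +70 mm
- peg_middle (a point): on the face at board x = 0, y = -40 mm; same axes as the board. The empty peg is clamped at x = 0, up to 20 mm to either side of this point along y: its place is not reported; see or feel it. It is square to the face, 10 mm thick, 29.5 mm high (top 5 mm tapers), its foot flange 18 mm wide, 1.5 mm high, and stands pushes to 50 N. Hung, the hole rests 2 mm down the slope from its axis
- mug: bystander: white mug, 90 x 127 x 99 mm, loose; origin at the centre of its underside
- tuna_tin: bystander: low round tin, 86 mm across, 40 mm high, loose; origin at the centre of its underside
- spice_jar: bystander: spice jar with a screw cap, 45 mm across, 106 mm high, loose; origin at the centre of its underside
- egg_timer: bystander: round egg timer, 59 mm across, 52 mm high, loose; origin at the centre of its underside
- glass: bystander: drinking glass, 81 mm across, 90 mm high, loose; origin at the centre of its underside
- honey: bystander: honey jar, 71 mm across, 110 mm high, loose; origin at the centre of its underside

How it is judged:
By the outcome, as a careful person would: the job done as asked, in the order asked, and still so for the second after the job is handed in, with the robot touching nothing.
It also fails if it takes over 46 s, if anything falls off the work surface, if the arm or the gripper's body presses on something with over 40 N, if the wrist force passes 120 N, or if a joint passes its speed limit or range.

## Working session

There is one attempt and no reset: what is moved stays moved. The work goes in short steps, Python scripts to look and compute and a shell command to move; the robot and the scene stay as the last step left them, time stands still between calls to the robot, and variables do not carry over. Pictures are saved under pics/ and viewed, and the job is handed in when it is done.

```bash
ls; mkdir -p pics
cat > h.py <<'E'
import numpy as np, cv2, pickle
from scipy.spatial.transform import Rotation as R
from cell import bot
def snap(n,f):
    m=bot.camera_model(n); im,d=bot.read_camera(n)
    cv2.imwrite(f'pics/{f}.png',im); pickle.dump((m,im,d),open(f'pics/{f}.pkl','wb'))
def load(f): return pickle.load(open(f'pics/{f}.pkl','rb'))
def ray(m,u,v):
    K=np.array(m['camera_matrix']);Rm=cv2.Rodrigues(np.array(m['rvec'],float))[0];t=np.array(m['tvec'],float).ravel()
    d=np.linalg.solve(K,[u,v,1]); return -Rm.T@t, Rm.T@d
def pix(m,d,u,v):
    o,r=ray(m,u,v); return o+r*d[int(round(v)),int(round(u))]
def onz(m,u,v,z):
    o,r=ray(m,u,v); return o+r*(z-o[2])/r[2]
def proj(m,p):
    return cv2.projectPoints(np.array(p,float).reshape(-1,3),np.array(m['rvec'],float),np.array(m['tvec'],float),np.array(m['camera_matrix'],float),None)[0].reshape(-1,2)
def st():
    s=bot.observe(); print({k:np.round(v,3).tolist() for k,v in s.items()})
def crop(f,x0,y0,x1,y1,k,out):
    im=load(f)[1][y0:y1,x0:x1]; cv2.imwrite(f'pics/{out}.png',cv2.resize(im,None,fx=k,fy=k,interpolation=cv2.INTER_CUBIC))
E
python3 - <<'E'
from h import *
snap('top','t0');snap('side','s0')
st()
for f in('t0','s0'):
    m=load(f)[0];o,r=ray(m,320,200);print(o,r)
E
```

```text
pics
{'time': 0.1, 'qpos': [-77.952, 28.309, 77.122, 0.001, 74.627, -5.471], 'joint_vel': [-0.0, -0.074, -0.039, 0.011, 0.09, 0.025], 'tau': [0.003, -88.024, -38.255, 0.071, 0.048, -0.0], 'eef_pos': [0.188, -0.596, 0.185], 'eef_rot': [-179.942, -0.006, 17.519], 'contact_force': [-0.346, -0.208, -0.655], 'torque': [0.006, 0.005, -0.027], 'gripper_width': 0.091}
[-0.53006463 -0.17405862  1.47877329] [ 0.62064385  0.10443961 -0.77711336]
[0.18735296 1.10631806 1.17458084] [ 0.22672185 -0.69541934 -0.68190321]
```

View pics/t0.png

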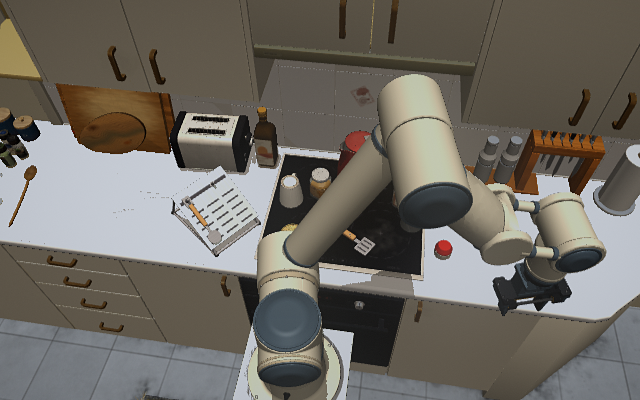

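View pics/s0.png

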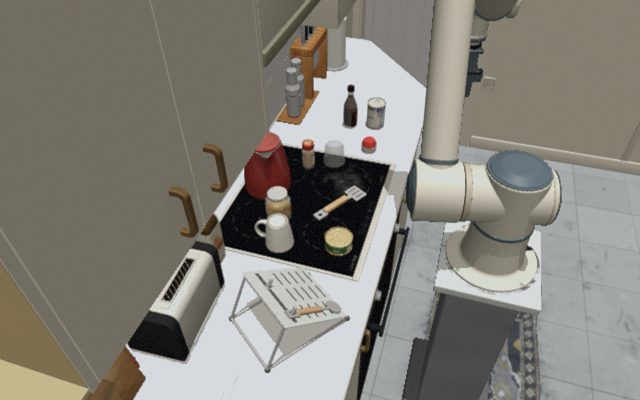

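Run:
```python
from h import *
crop('s0',300,170,380,230,10,'c1');crop('s0',225,255,355,370,6,'c2');crop('t0',165,160,270,260,6,'c3')
```

```text
(no output)
```

View pics/c1.png

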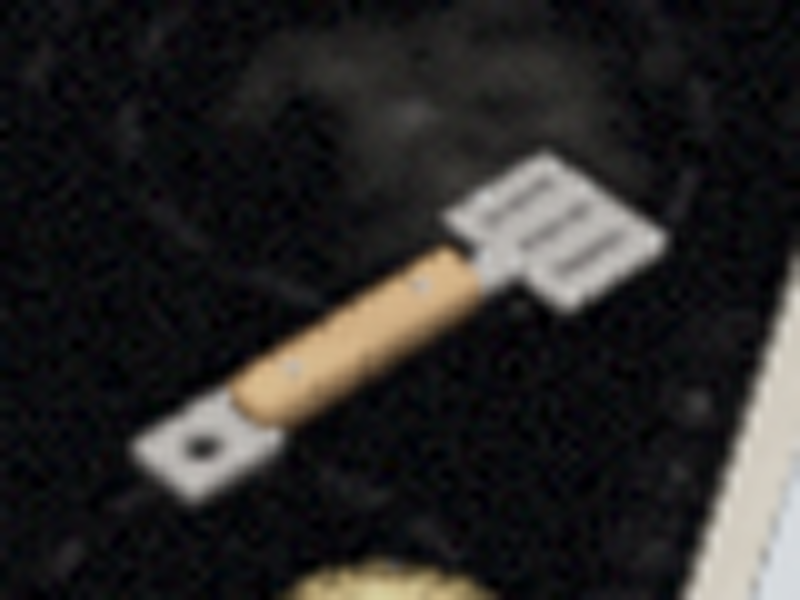

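View pics/c2.png

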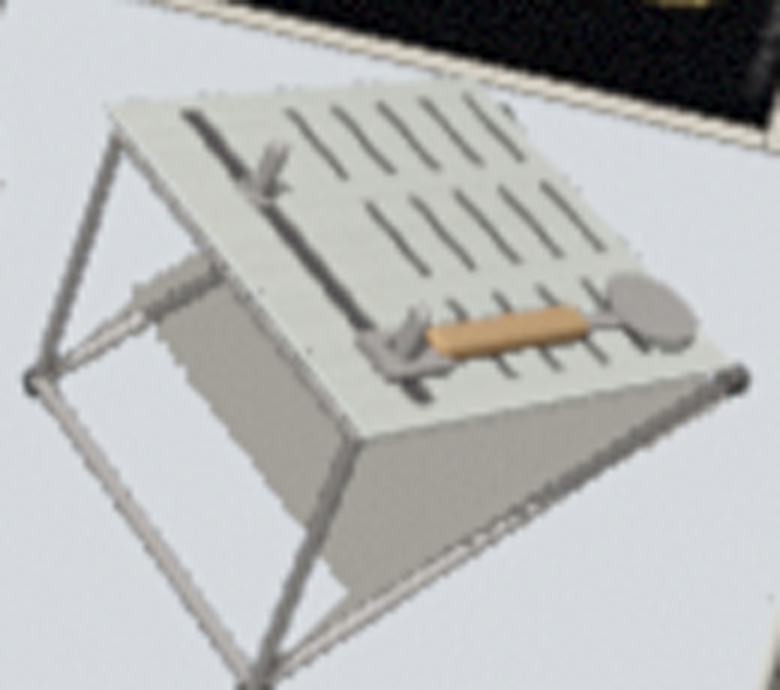

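View pics/c3.png

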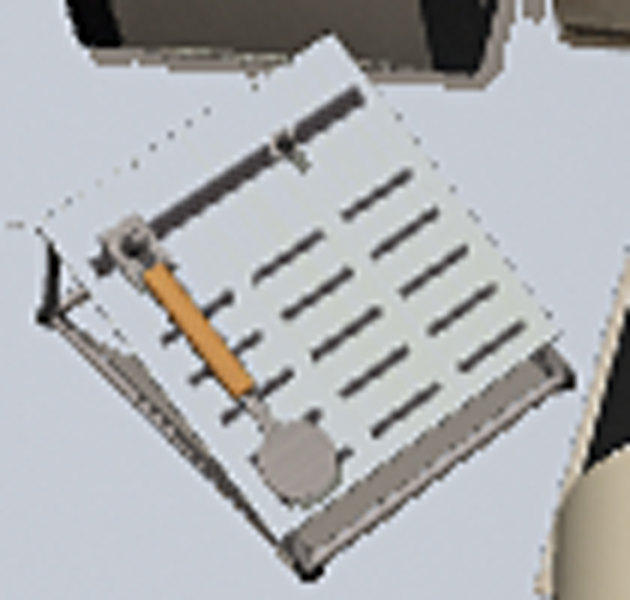

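```bash
cat > fit.py <<'E'
from h import *
from scipy.optimize import least_squares
ms,_,ds=load('s0');mt,_,dt=load('t0')
def c(x,y,x0,y0,k): return np.array([x0+(x+.5)/k-.5,y0+(y+.5)/k-.5])
S1=lambda x,y:c(x,y,300,170,10)
S2=lambda x,y:c(x,y,225,255,6)
T3=lambda x,y:c(x,y,165,160,6)
# turner
pts=[((70,0,6),(203,447)),((-120,31,4),(668,240)),((-120,-31,4),(545,150)),((-70,31,4),(570,312)),((-70,-31,4),(445,215)),((88,-15,6),(130,447)),((88,15,6),(195,500))]
def F(p,sg=1):
    r=[]
    for P,q in pts:
        P=np.array(P)*[1,sg,1]/1000
        a=p[2]; w=[p[0]+P[0]*np.cos(a)-P[1]*np.sin(a),p[1]+P[0]*np.sin(a)+P[1]*np.cos(a),P[2]]
        r+=list(proj(ms,w)[0]-S1(*q))
    return r
e=onz(ms,*S1(203,447),.006);b=onz(ms,*S1(556,230),.004)
a0=np.arctan2(*(e-b)[1::-1]);print('eye',e,'blade',b,np.linalg.norm(e-b),np.degrees(a0))
for sg in(1,-1):
    q=least_squares(F,[*(e*.58+b*.42)[:2],a0],args=(sg,));print('turner',q.x[:2],np.degrees(q.x[2]),np.sqrt(np.mean(q.fun**2)))
    print('eye',q.x[:2]+.07*np.array([np.cos(q.x[2]),np.sin(q.x[2])]))
# board
def BR(yaw): return R.from_euler('z',yaw).as_matrix()@R.from_euler('y',-32,degrees=True).as_matrix()
B=[(ms,S2,(40,105,0),(360,440)),(ms,S2,(40,-105,0),(108,105)),(ms,S2,(-185,105,0),(740,368)),(ms,S2,(-185,-105,0),(475,85)),
(mt,T3,(40,-105,0),(335,38)),(mt,T3,(40,105,0),(40,228)),(mt,T3,(-185,-105,0),(560,335)),(mt,T3,(-185,105,0),(290,540))]
def G(p):
    Rm=BR(p[3]);r=[]
    for m,f,P,q in B: r+=list(proj(m,p[:3]+Rm@(np.array(P)/1000))[0]-f(*q))
    return r
P0=pix(ms,ds,*S2(280,240));print(P0)
q=least_squares(G,[*P0[:2],.125,.5],loss='soft_l1');print('board',q.x[:3],np.degrees(q.x[3]));print(np.round(np.reshape(q.fun,(-1,2)),1))
Rb=BR(q.x[3]);O=q.x[:3]
def hit(m,u,v,h):
    o,r=ray(m,u,v);n=Rb[:,2];k=((O-o)@n+h)/(r@n);return Rb.T@(o+r*k-O)*1000
print('peg base s',hit(ms,*S2(262,192),.0),'tip s',hit(ms,*S2(281,145),.0295),'base t',hit(mt,*T3(285,146),0.),'tip t',hit(mt,*T3(305,165),.0295))
print('taken s',hit(ms,*S2(405,352),0),hit(ms,*S2(420,308),.0295),'t',hit(mt,*T3(130,242),0.0))
# plane from depth
n=[];
for x in range(-170,30,8):
  for y in range(-95,50,8):
    w=O+Rb@np.array([x,y,0])/1000
    for m,d in((ms,ds),(mt,dt)):
      u,v=proj(m,w)[0]; 
      if d[int(round(v)),int(round(u))]>0: n.append((Rb.T@(pix(m,d,u,v)-O)*1000)[2])
print('depth offset mm',np.median(n),np.percentile(n,[10,90]))
E
python3 fit.py
```

```text
eye [ 0.55533065 -0.01852069  0.006     ] blade [ 0.46993634 -0.159812    0.004     ] 0.16510428483169134 58.85187603416835
turner [ 0.518994   -0.07868487] 58.958677380651004 0.28043062742385716
eye [ 0.55508993 -0.01870918]
turner [ 0.52033485 -0.08009034] 55.919173924298526 8.708727847693275
eye [ 0.55956018 -0.02211298]
[0.54675949 0.41804832 0.13196241]
board [0.53773579 0.41621771 0.12165016] 53.40493563958388
[[ 1.2  0.2]
 [-0.1  0.3]
 [-0.6  0.3]
 [-0.3 -1.1]
 [ 0.3 -0.7]
 [ 0.1 -0.2]
 [ 0.8  0.2]
 [-1.4  0.7]]
peg base s [-5.45566031e+00 -4.15506390e+01  1.09189619e-13] tip s [  0.61277464 -38.53314712  29.5       ] base t [ 1.60878392e+00 -3.77657344e+01 -3.84811840e-14] tip t [-17.66317143 -31.24609982  29.5       ]
taken s [-1.26082571e+01  6.23866090e+01  1.16199644e-13] [-1.8588492  66.47764762 29.5       ] t [4.89799163e+00 6.96053385e+01 1.34990560e-13]
depth offset mm 3.137661419618427 [-1.70201307  6.77714478]
```

Run:
```python
from h import *
m,im,d=load('s0')
crop('s0',215,125,415,275,4,'c4')
for n,u,v in(('mug',277,222),('tin',339,234),('spice',308,146),('egg',369,142),('glass',334,148),('honey',278,193),('kettle',268,145)): print(n,pix(m,d,u,v).round(3))
```

```text
mug [0.642 0.138 0.096]
tin [0.462 0.076 0.036]
spice [ 0.67  -0.245  0.103]
egg [ 0.482 -0.41   0.044]
glass [ 0.583 -0.28   0.087]
honey [0.678 0.032 0.114]
kettle [ 0.745 -0.071  0.215]
```

View pics/c4.png

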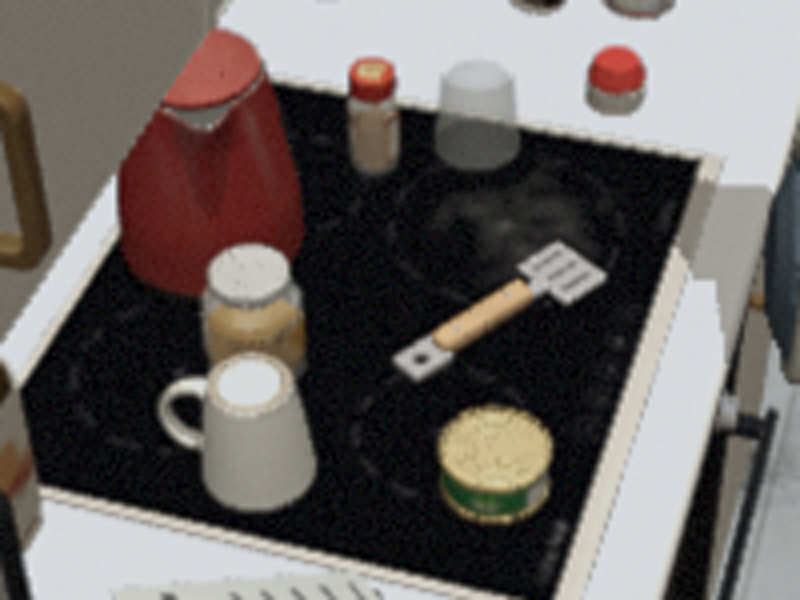

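```bash
python3 -m crank '[{"tx":0.0276,"ty":0.0431,"az":0.0288},{"tx":0.0276,"ty":0.0431,"az":0.0288},{"tx":0.0276,"ty":0.0431,"az":0.0288},{"tx":0.0276,"ty":0.0431,"az":0.0288},{"tx":0.0276,"ty":0.0431,"az":0.0288},{"tx":0.0276,"ty":0.0431,"az":0.0288},{"tx":0.0276,"ty":0.0431,"az":0.0288},{"tx":0.0276,"ty":0.0431,"az":0.0288}]'
python3 -m crank '[{"tx":0.0276,"ty":0.0431,"az":0.0288},{"tx":0.0276,"ty":0.0431,"az":0.0288},{"tx":0.0276,"ty":0.0431,"az":0.0288},{"tx":0.0276,"ty":0.0431,"az":0.0288},{"tx":0.0276,"ty":0.0431,"az":0.0288},{"tx":0.0276,"ty":0.0431,"az":0.0288},{"tx":0.0276,"ty":0.0431,"az":0.0288},{"tx":0.0276,"ty":0.0431,"az":0.0288}]'
python3 -c "
from h import *
snap('wrist','w0');st()
m=load('w0')[0];T=bot.observe();print(ray(m,320,200))"
```

```text
{'time': 0.15, 'qpos': [-77.952, 28.306, 77.117, 0.001, 74.628, -5.471], 'joint_vel': [0.005, -0.039, -0.169, -0.047, -0.026, -0.067], 'tau': [-0.001, -87.92, -38.205, 0.07, 0.05, -0.0], 'eef_pos': [0.188, -0.596, 0.185], 'eef_rot': [-179.949, -0.005, 17.519], 'contact_force': [-0.354, 0.507, 0.082], 'torque': [-0.04, -0.011, -0.016], 'gripper_width': 0.091}
(array([ 0.26625794, -0.57043414,  0.38463834]), array([-0.26665177, -0.07718908, -0.96077381]))invalid input at $[0]: expected keys tx, ty, tz, ax, ay, az, hand
invalid input at $[0]: expected keys tx, ty, tz, ax, ay, az, hand
```

View pics/w0.png

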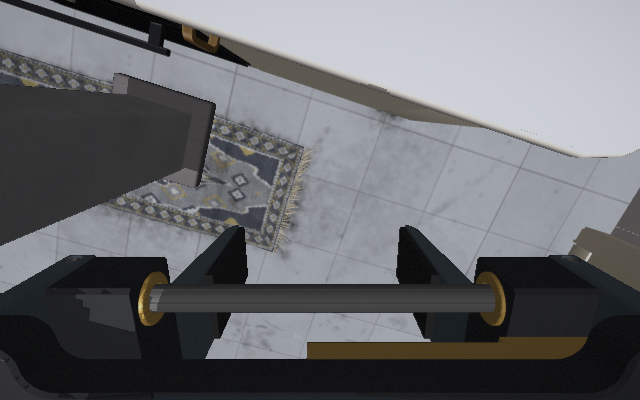

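```bash
python3 -m crank '[{"tx":0.0276,"ty":0.0431,"tz":0,"ax":0,"ay":0,"az":0.0288,"hand":91},{"tx":0.0276,"ty":0.0431,"tz":0,"ax":0,"ay":0,"az":0.0288,"hand":91},{"tx":0.0276,"ty":0.0431,"tz":0,"ax":0,"ay":0,"az":0.0288,"hand":91},{"tx":0.0276,"ty":0.0431,"tz":0,"ax":0,"ay":0,"az":0.0288,"hand":91},{"tx":0.0276,"ty":0.0431,"tz":0,"ax":0,"ay":0,"az":0.0288,"hand":91},{"tx":0.0276,"ty":0.0431,"tz":0,"ax":0,"ay":0,"az":0.0288,"hand":91},{"tx":0.0276,"ty":0.0431,"tz":0,"ax":0,"ay":0,"az":0.0288,"hand":91},{"tx":0.0276,"ty":0.0431,"tz":0,"ax":0,"ay":0,"az":0.0288,"hand":91}]' && 
python3 -m crank '[{"tx":0.0276,"ty":0.0431,"tz":0,"ax":0,"ay":0,"az":0.0288,"hand":91},{"tx":0.0276,"ty":0.0431,"tz":0,"ax":0,"ay":0,"az":0.0288,"hand":91},{"tx":0.0276,"ty":0.0431,"tz":0,"ax":0,"ay":0,"az":0.0288,"hand":91},{"tx":0.0276,"ty":0.0431,"tz":0,"ax":0,"ay":0,"az":0.0288,"hand":91},{"tx":0.0276,"ty":0.0431,"tz":0,"ax":0,"ay":0,"az":0.0288,"hand":91},{"tx":0.0276,"ty":0.0431,"tz":0,"ax":0,"ay":0,"az":0.0288,"hand":91},{"tx":0.0276,"ty":0.0431,"tz":0,"ax":0,"ay":0,"az":0.0288,"hand":91},{"tx":0,"ty":0,"tz":0,"ax":0,"ay":0,"az":0,"hand":91}]'
python3 -c "
from h import *
snap('wrist','w1');st()"
```

```text
time: 0.82
eef_pos: [0.3543, -0.3357, 0.1854]
eef_rot: [-180.0, -0.0, 38.4]
contact_force: [1.5, -0.5, 0.5]
gripper_width: 0.0912
time: 1.48
eef_pos: [0.5013, -0.1062, 0.1854]
eef_rot: [180.0, -0.1, 56.8]
contact_force: [-1.9, -0.3, -0.7]
gripper_width: 0.0911
{'time': 1.533, 'qpos': [-18.939, 19.194, 92.9, 0.028, 67.904, 14.363], 'joint_vel': [-4.043, -0.614, 1.47, -0.92, -0.055, -1.101], 'tau': [4.886, -69.16, -36.069, 0.703, 0.031, 0.562], 'eef_pos': [0.5, -0.108, 0.185], 'eef_rot': [-179.995, -0.025, 56.687], 'contact_force': [0.269, -0.541, 0.127], 'torque': [-0.01, -0.033, 0.073], 'gripper_width': 0.091}
```

View pics/w1.png

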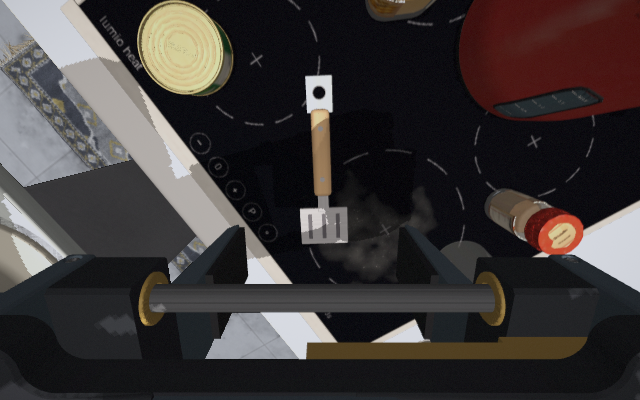

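```bash
python3 -c "
from h import *
crop('w1',290,60,360,250,4,'c5')"
```

```text
(no output)
```

View pics/c5.png

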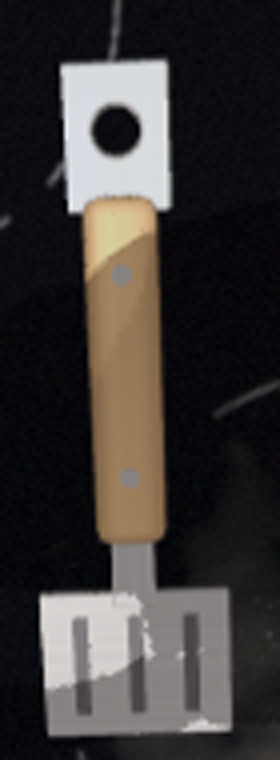

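Run:
```python
from h import *
from scipy.optimize import least_squares
m=load('w1')[0]
pts=[((70,0,6),(116,130)),((88,15,6),(60,65)),((88,-15,6),(167,60)),((-70,31,4),(40,596)),((-70,-31,4),(229,588)),((-120,-31,4),(232,732)),((-120,31,4),(48,737))]
def F(p):
    a=p[2];r=[]
    for P,q in pts:
        P=np.array(P)/1000
        w=[p[0]+P[0]*np.cos(a)-P[1]*np.sin(a),p[1]+P[0]*np.sin(a)+P[1]*np.cos(a),P[2]]
        r+=list(proj(m,w)[0]-[290+(q[0]+.5)/4-.5,60+(q[1]+.5)/4-.5])
    return r
q=least_squares(F,[.519,-.079,1.03]);print(q.x,np.degrees(q.x[2]),np.round(q.fun,1))
s=bot.observe();print(s['eef_pos'],s['eef_rot'])
d=q.x[:2]-s['eef_pos'][:2];print(d/.75,(np.degrees(q.x[2])-s['eef_rot'][2])/90,-(s['eef_pos'][2]-.004)/.75)
```

```text
[ 0.51836669 -0.07807443  1.02937793] 58.97901090197069 [ 0.   0.1  0.2  0.1 -0.2  0.3 -0.4 -0.3  0.4 -0.1  0.2 -0.3 -0.2  0.1]
[ 0.49993951 -0.10835552  0.18523418] [-1.79994776e+02 -2.53490123e-02  5.66870267e+01]
[0.02456957 0.04037478] 0.02546649089894986 -0.2416455689908845
```

```bash
python3 -m crank '[{"tx":0.0133,"ty":0.0220,"tz":0,"ax":0,"ay":0,"az":0.0144,"hand":91},{"tx":0.0132,"ty":0.0220,"tz":-0.01,"ax":0,"ay":0,"az":0.0143,"hand":91},{"tx":0,"ty":0,"tz":-0.04,"ax":0,"ay":0,"az":0,"hand":70},{"tx":0,"ty":0,"tz":-0.05,"ax":0,"ay":0,"az":0,"hand":60},{"tx":0,"ty":0,"tz":-0.05,"ax":0,"ay":0,"az":0,"hand":55},{"tx":0,"ty":0,"tz":-0.04,"ax":0,"ay":0,"az":0,"hand":50},{"tx":0,"ty":0,"tz":-0.02,"ax":0,"ay":0,"az":0,"hand":50},{"tx":0,"ty":0,"tz":-0.01,"ax":0,"ay":0,"az":0,"hand":50}]' 40 && 
python3 -m crank '[{"tx":0,"ty":0,"tz":-0.01,"ax":0,"ay":0,"az":0,"hand":50},{"tx":0,"ty":0,"tz":-0.006,"ax":0,"ay":0,"az":0,"hand":50},{"tx":0,"ty":0,"tz":-0.0045,"ax":0,"ay":0,"az":0,"hand":50},{"tx":0,"ty":0,"tz":0,"ax":0,"ay":0,"az":0,"hand":50},{"tx":0,"ty":0,"tz":0,"ax":0,"ay":0,"az":0,"hand":50}]'
python3 -c "
from h import *
snap('wrist','w2');st()"
```

```text
time: 2.2
eef_pos: [0.5167, -0.0785, 0.0181]
eef_rot: [-179.8, 0.1, 58.9]
contact_force: [-0.6, 0.3, -0.2]
gripper_width: 0.0542
time: 2.62
eef_pos: [0.5189, -0.0783, 0.0056]
eef_rot: [179.9, -0.0, 59.0]
contact_force: [-0.2, -0.2, -0.2]
gripper_width: 0.0498
{'time': 2.667, 'qpos': [-15.094, 34.845, 101.504, -0.0, 43.588, 15.922], 'joint_vel': [0.095, -0.009, 0.028, 0.103, -0.079, -0.02], 'tau': [-0.109, -79.528, -20.148, 0.054, -0.014, -0.001], 'eef_pos': [0.519, -0.078, 0.006], 'eef_rot': [179.939, -0.017, 58.984], 'contact_force': [0.317, -0.023, 0.62], 'torque': [-0.007, -0.053, 0.02], 'gripper_width': 0.05}
```

View pics/w2.png

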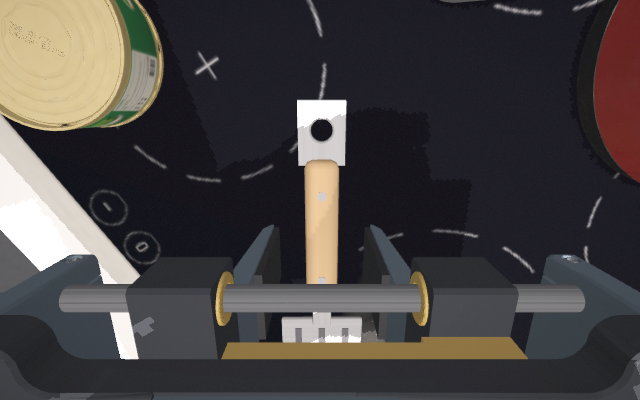

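```bash
python3 -m crank '[{"tx":0,"ty":0,"tz":-0.0024,"ax":0,"ay":0,"az":0,"hand":40},{"tx":0,"ty":0,"tz":0,"ax":0,"ay":0,"az":0,"hand":15},{"tx":0,"ty":0,"tz":0,"ax":0,"ay":0,"az":0,"hand":15},{"tx":0,"ty":0,"tz":0,"ax":0,"ay":0,"az":0,"hand":15},{"tx":0,"ty":0,"tz":0,"ax":0,"ay":0,"az":0,"hand":15},{"tx":0,"ty":0,"tz":0,"ax":0,"ay":0,"az":0,"hand":15},{"tx":0,"ty":0,"tz":0,"ax":0,"ay":0,"az":0,"hand":15}]' 45 && 
python3 -m crank '[{"tx":0,"ty":0,"tz":0.01,"ax":0,"ay":0,"az":0,"hand":15},{"tx":0,"ty":0,"tz":0.02,"ax":0,"ay":0,"az":0,"hand":15},{"tx":0,"ty":0,"tz":0.03,"ax":0,"ay":0,"az":0,"hand":15},{"tx":0,"ty":0,"tz":0.04,"ax":0,"ay":0,"az":0,"hand":15},{"tx":0,"ty":0,"tz":0.04,"ax":0,"ay":0,"az":0,"hand":15}]'
python3 -c "
from h import *
snap('wrist','w3');snap('side','s3');st()
crop('s3',250,100,410,220,5,'c6')"
```

```text
time: 3.25
eef_pos: [0.5185, -0.0781, 0.0033]
eef_rot: [180.0, 0.0, 59.0]
contact_force: [-1.1, 0.1, -0.1]
gripper_width: 0.0152
time: 3.67
eef_pos: [0.5179, -0.078, 0.1096]
eef_rot: [-179.9, 0.0, 59.0]
contact_force: [0.7, -0.3, 0.5]
gripper_width: 0.0151
{'time': 3.767, 'qpos': [-15.089, 25.337, 96.293, 0.0, 57.976, 15.92], 'joint_vel': [-0.126, 3.369, 3.321, -0.056, -4.906, 0.051], 'tau': [0.219, -77.26, -30.176, 0.072, 2.242, -0.005], 'eef_pos': [0.521, -0.079, 0.113], 'eef_rot': [179.622, -0.108, 58.991], 'contact_force': [0.609, -0.673, -0.262], 'torque': [-0.082, -0.028, -0.049], 'gripper_width': 0.015}
```

View pics/w3.png

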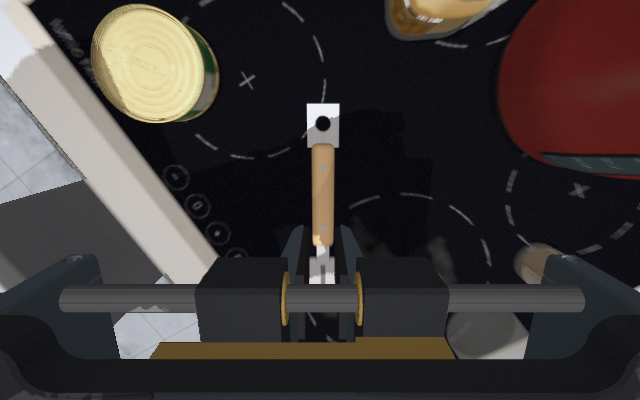

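View pics/c6.png

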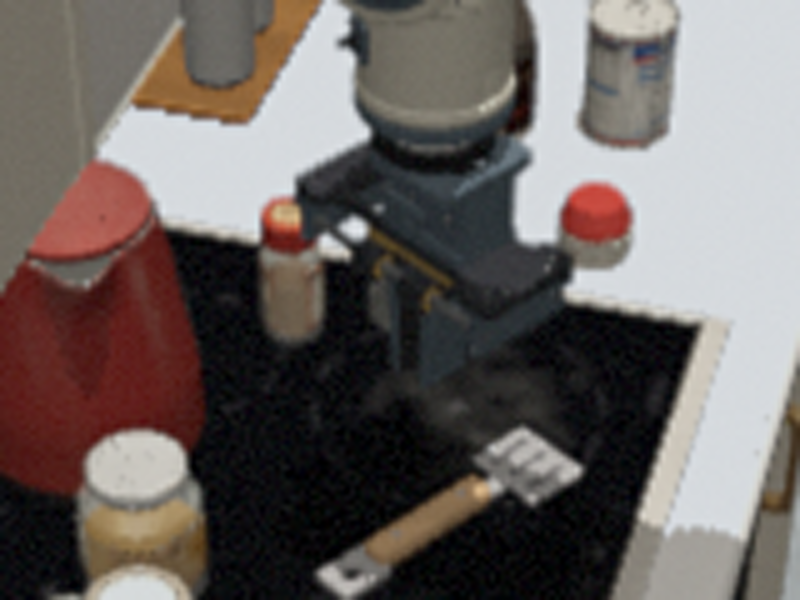

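Run:
```python
from h import *
m=load('s3')[0]; s=bot.observe()
Rm=R.from_euler('xyz',s['eef_rot'],degrees=True).as_matrix()
p=np.array(s['eef_pos'])
print('tcp side px',proj(m,p), 'grasp',proj(m,p-Rm[:,2]*.019),'crop',(proj(m,p)-[250,100])*5)
mw=load('w3')[0]; print('tcp wrist px',proj(mw,p),ray(mw,320,200)[0]-p, Rm.T@(ray(mw,320,200)[0]-p),Rm.T@ray(mw,320,200)[1])
for n in('w0','w1','w2'):
  print(proj(load(n)[0],[.5184,-.0781,.0]))
# turner from w3
for u,v,z in((323,123,.006),):
  print(onz(mw,u,v,z))
d=load('w3')[2]; print(pix(mw,d,323,200),pix(mw,d,250,80), pix(mw,d,292,232),pix(mw,d,355,232))
```

```text
tcp side px [[335.05529357 180.76552678]] grasp [[335.14892453 176.34225557]] crop [[425.27646787 403.82763388]]
tcp wrist px [[326.55015397 235.02421353]] [0.03952674 0.07152354 0.19647764] [ 0.08203587 -0.00167299 -0.19633838] [-0.27934204 -0.01337457  0.96017539]
[[-152.76354122 -378.47191221]]
[[321.09767325 152.49632506]]
[[321.37772719 231.55513448]]
[ 0.5552013  -0.01758246  0.006     ]
[ 0.51755697 -0.08016775  0.01629127] [ 0.51671741  0.05073378 -0.00090726] [ 0.51290197 -0.05389492  0.14971581] [ 5.26183284e-01 -1.32485460e-01  1.19589266e-04]
```

Run:
```python
from h import *
s=bot.observe();Rm=R.from_euler('xyz',s['eef_rot'],degrees=True).as_matrix();p=np.array(s['eef_pos'])
m,im,d=load('w3')
for v in range(215,265,5):
  print(v,[ (u,*(Rm.T@(pix(m,d,u,v)-p)*1000).round(0).astype(int)) for u in (288,296,303,310,338,345,352,358)])
crop('w3',240,190,400,310,5,'c7')
m,im,d=load('s3')
for v in range(164,184,2):
  print(v,[ (u,*(Rm.T@(pix(m,d,u,v)-p)*1000).round(0).astype(int)) for u in (328,332,336,340)])
```

```text
215 [(288, np.int64(-24), np.int64(-40), np.int64(112)), (296, np.int64(-25), np.int64(-31), np.int64(113)), (303, np.int64(-25), np.int64(-24), np.int64(114)), (310, np.int64(-24), np.int64(-17), np.int64(112)), (338, np.int64(-25), np.int64(13), np.int64(114)), (345, np.int64(-25), np.int64(20), np.int64(114)), (352, np.int64(-24), np.int64(28), np.int64(113)), (358, np.int64(-24), np.int64(34), np.int64(113))]
220 [(288, np.int64(-30), np.int64(-40), np.int64(112)), (296, np.int64(-30), np.int64(-31), np.int64(113)), (303, np.int64(-30), np.int64(-24), np.int64(112)), (310, np.int64(-31), np.int64(-17), np.int64(114)), (338, np.int64(-30), np.int64(13), np.int64(113)), (345, np.int64(-30), np.int64(20), np.int64(113)), (352, np.int64(-30), np.int64(28), np.int64(113)), (358, np.int64(-30), np.int64(34), np.int64(112))]
225 [(288, np.int64(-36), np.int64(-40), np.int64(113)), (296, np.int64(-36), np.int64(-32), np.int64(112)), (303, np.int64(17), np.int64(-14), np.int64(-26)), (310, np.int64(-36), np.int64(-17), np.int64(113)), (338, np.int64(-36), np.int64(13), np.int64(114)), (34
[... 4400 characters left out ...]
int64(-35)), (340, np.int64(-118), np.int64(99), np.int64(109))]
178 [(328, np.int64(-86), np.int64(128), np.int64(120)), (332, np.int64(-94), np.int64(115), np.int64(115)), (336, np.int64(-106), np.int64(106), np.int64(117)), (340, np.int64(-110), np.int64(90), np.int64(109))]
180 [(328, np.int64(-74), np.int64(115), np.int64(114)), (332, np.int64(-85), np.int64(105), np.int64(114)), (336, np.int64(-98), np.int64(98), np.int64(117)), (340, np.int64(-112), np.int64(92), np.int64(121))]
182 [(328, np.int64(-65), np.int64(105), np.int64(112)), (332, np.int64(-76), np.int64(96), np.int64(112)), (336, np.int64(-87), np.int64(87), np.int64(113)), (340, np.int64(-99), np.int64(78), np.int64(114))]
```

View pics/c7.png

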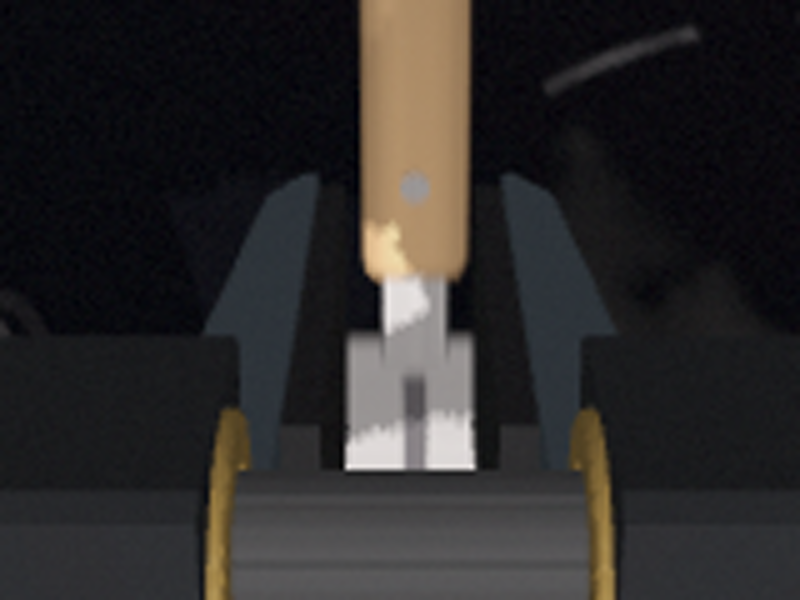

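Run:
```python
from h import *
for f,p,yaw,us in(('w1',(.4999,-.1084,.1852),56.69,((225,250),(390,412))),('w2',(.5187,-.0782,.0058),58.98,((260,285),(365,385)))):
  Rm=R.from_euler('xyz',[180,0,yaw],degrees=True).as_matrix();p=np.array(p)
  m,im,d=load(f);
  for a,b in us:
    L=[]
    for v in range(215,262):
      for u in range(a,b):
        q=Rm.T@(pix(m,d,u,v)-p)*1000
        if abs(q[0])<30 and -60<q[2]<10 and abs(q[1])<65: L.append((*q.round(0),u,v))
    L=np.array(L); 
    if len(L): L=L[L[:,2].argsort()]; print(f,L[-6:].tolist(), np.percentile(L[:,0],[5,50,95]))
print(bot.observe()['eef_pos'], bot.observe()['time'])
```

```text
w1 [[19.0, -46.0, -29.0, 244.0, 228.0], [1.0, -46.0, -29.0, 246.0, 255.0], [0.0, -46.0, -29.0, 246.0, 256.0], [11.0, -46.0, -28.0, 245.0, 240.0], [2.0, -46.0, -28.0, 246.0, 253.0], [1.0, -46.0, -28.0, 246.0, 254.0]] [ 3.05 18.   21.  ]
w1 [[19.0, 46.0, -29.0, 400.0, 227.0], [9.0, 45.0, -29.0, 398.0, 243.0], [11.0, 45.0, -29.0, 398.0, 240.0], [1.0, 45.0, -29.0, 397.0, 256.0], [21.0, 49.0, -29.0, 406.0, 225.0], [10.0, 45.0, -28.0, 398.0, 241.0]] [ 3. 15. 21.]
w2 [[10.0, -28.0, 7.0, 282.0, 218.0], [5.0, -34.0, 7.0, 274.0, 224.0], [8.0, -40.0, 7.0, 265.0, 221.0], [-16.0, -30.0, 7.0, 281.0, 251.0], [-16.0, -30.0, 7.0, 280.0, 251.0], [8.0, -39.0, 7.0, 267.0, 221.0]] [-14.  10.  19.]
w2 [[8.0, 44.0, 7.0, 384.0, 220.0], [2.0, 44.0, 7.0, 383.0, 228.0], [1.0, 44.0, 7.0, 383.0, 229.0], [9.0, 38.0, 7.0, 375.0, 219.0], [7.0, 34.0, 8.0, 369.0, 221.0], [10.0, 43.0, 8.0, 383.0, 217.0]] [ 4. 14. 19.]
[ 0.52094761 -0.07872242  0.11285561] 3.7667
```

```bash
python3 -m crank '[{"tx":0,"ty":0,"tz":0,"ax":0,"ay":0,"az":0,"hand":50},{"tx":0,"ty":0,"tz":-0.02,"ax":0,"ay":0,"az":0,"hand":50},{"tx":0,"ty":0,"tz":-0.035,"ax":0,"ay":0,"az":0,"hand":50},{"tx":0,"ty":0,"tz":-0.04,"ax":0,"ay":0,"az":0,"hand":50},{"tx":0,"ty":0,"tz":-0.035,"ax":0,"ay":0,"az":0,"hand":50},{"tx":0,"ty":0,"tz":-0.02,"ax":0,"ay":0,"az":0,"hand":50},{"tx":0,"ty":0,"tz":-0.005,"ax":0,"ay":0,"az":0,"hand":50},{"tx":0,"ty":0,"tz":0,"ax":0,"ay":0,"az":0,"hand":50}]' && 
python3 -m crank '[{"tx":0,"ty":0,"tz":-0.003,"ax":0,"ay":0,"az":0,"hand":50},{"tx":0,"ty":0,"tz":0,"ax":0,"ay":0,"az":0,"hand":50},{"tx":0,"ty":0,"tz":0,"ax":0,"ay":0,"az":0,"hand":50}]'
python3 - <<'E'
from h import *
s=bot.observe();snap('wrist','w4');st()
Rm=R.from_euler('xyz',s['eef_rot'],degrees=True).as_matrix();p=np.array(s['eef_pos'])
m,im,d=load('w4')
for v in range(215,262,6):
  print(v,[ (u,*(pix(m,d,u,v)*1000).round(0).astype(int).tolist()) for u in (262,268,274,320,370,376,382)])
crop('w4',220,80,420,270,4,'c8')
E
```

```text
time: 4.43
eef_pos: [0.5172, -0.0778, -0.0094]
eef_rot: [-179.8, 0.1, 59.0]
contact_force: [-0.7, -0.6, 0.3]
gripper_width: 0.05
time: 4.68
eef_pos: [0.519, -0.0783, -0.0094]
eef_rot: [179.9, -0.0, 59.0]
contact_force: [0.8, 0.4, 0.2]
gripper_width: 0.0502
{'time': 4.733, 'qpos': [-15.095, 36.343, 102.012, 0.0, 41.568, 15.922], 'joint_vel': [-0.07, 0.048, 0.084, 0.027, -0.017, -0.038], 'tau': [-0.016, -80.423, -18.782, 0.055, 0.007, 0.0], 'eef_pos': [0.519, -0.078, -0.009], 'eef_rot': [179.925, -0.022, 58.983], 'contact_force': [0.26, -0.055, -0.082], 'torque': [-0.019, -0.072, 0.019], 'gripper_width': 0.05}
215 [(262, 495, -43, 0), (268, 498, -45, 0), (274, 501, -47, 0), (320, 530, -58, 16), (370, 555, -79, 0), (376, 558, -81, 1), (382, 561, -83, 0)]
221 [(262, 493, -46, 1), (268, 496, -48, 0), (274, 499, -50, 1), (320, 528, -61, 17), (370, 553, -83, 0), (376, 556, -85, -1), (382, 559, -87, 0)]
227 [(262, 490, -50, 1), (268, 561, -7, 190), (274, 503, -49, 20), (320, 526, -64, 17), (370, 552, -78, 20), (376, 555, -79, 23), (382, 557, -91, 0)]
233 [(262, 500, -46, 33), (268, 503, -47, 34), (274, 504, -50, 28), (320, 524, -67, 18), (370, 551, -77, 30), (376, 554, -78, 33), (382, 556, -79, 34)]
239 [(262, 501, -46, 41), (268, 503, -49, 38), (274, 506, -50, 39), (320, 522, -71, 17), (370, 549, -77, 38), (376, 552, -77, 41), (382, 555, -78, 42)]
245 [(262, 503, -47, 48), (268, 504, -49, 46), (274, 504, -53, 39), (320, 520, -74, 16), (370, 548, -78, 42), (376, 551, -78, 45), (382, 554, -78, 49)]
251 [(262, 504, -48, 55), (268, 505, -50, 52), (274, 503, -55, 42), (320, 518, -78, 16), (370, 547, -80, 45), (376, 550, -78, 52), (382, 553, -77, 56)]
257 [(262, 503, -49, 58), (268, 506, -50, 60), (274, 501, -58, 41), (320, 515, -82, 16), (370, 545, -82, 45), (376, 549, -77, 58), (382, 552, -78, 60)]
```

View pics/c8.png

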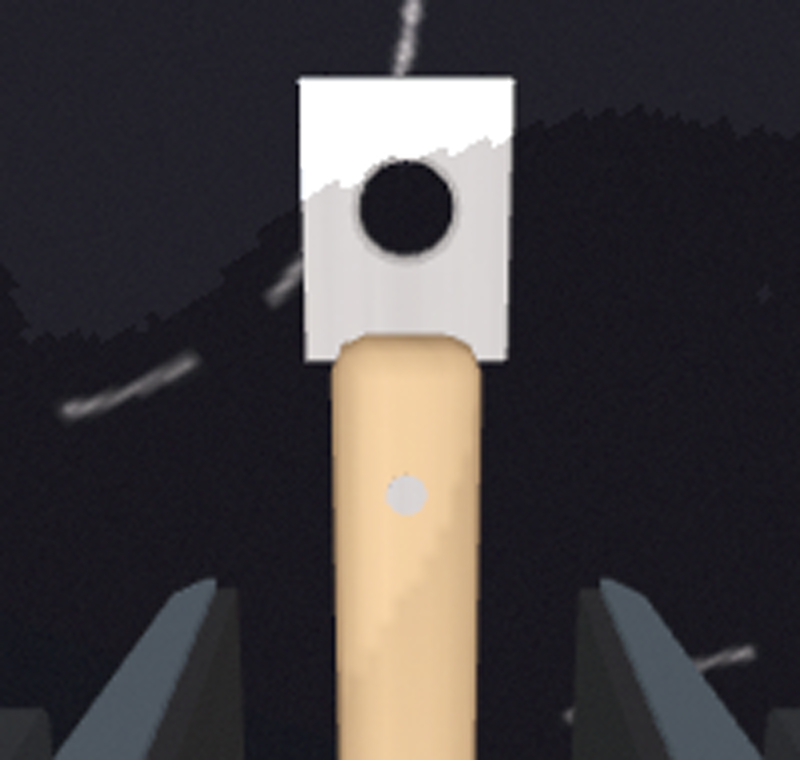

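```bash
python3 -m crank '[{"tx":0,"ty":0,"tz":-0.006,"ax":0,"ay":0,"az":0,"hand":45},{"tx":0,"ty":0,"tz":-0.006,"ax":0,"ay":0,"az":0,"hand":40},{"tx":0,"ty":0,"tz":-0.003,"ax":0,"ay":0,"az":0,"hand":40},{"tx":0,"ty":0,"tz":0,"ax":0,"ay":0,"az":0,"hand":40}]'  && 
python3 -m crank '[{"tx":0,"ty":0,"tz":-0.002,"ax":0,"ay":0,"az":0,"hand":40},{"tx":0,"ty":0,"tz":0,"ax":0,"ay":0,"az":0,"hand":40}]'
python3 - <<'E'
from h import *
snap('wrist','w5')
m,im,d=load('w5')
crop('w5',220,80,420,270,4,'c9')
for v in range(215,250,4):
  print(v,[ (u,*(pix(m,d,u,v)*1000).round(0).astype(int).tolist()) for u in (274,280,286,320,355,361,367)])
E
```

```text
time: 5.07
eef_pos: [0.5181, -0.078, -0.0221]
eef_rot: [-179.9, 0.0, 59.0]
contact_force: [-0.5, 0.5, 0.9]
gripper_width: 0.04
time: 5.23
eef_pos: [0.5184, -0.0781, -0.0232]
eef_rot: [-180.0, 0.0, 59.0]
contact_force: [0.7, -0.4, -0.7]
gripper_width: 0.0402
215 [(274, 505, -44, -1), (280, 508, -46, -1), (286, 511, -48, 0), (320, 532, -53, 18), (355, 547, -69, 0), (361, 550, -70, 2), (367, 553, -73, 0)]
219 [(274, 504, -46, 1), (280, 507, -48, 0), (286, 510, -50, -1), (320, 531, -55, 17), (355, 546, -71, 1), (361, 549, -73, 0), (367, 552, -75, 0)]
223 [(274, 502, -48, 0), (280, 505, -51, -1), (286, 508, -52, -1), (320, 529, -58, 17), (355, 544, -74, -1), (361, 547, -76, -1), (367, 551, -77, 1)]
227 [(274, 504, -48, 10), (280, 507, -50, 11), (286, 509, -53, 6), (320, 528, -60, 17), (355, 543, -76, -1), (361, 546, -78, 0), (367, 550, -76, 9)]
231 [(274, 505, -48, 17), (280, 507, -51, 13), (286, 510, -53, 13), (320, 527, -62, 16), (355, 542, -79, -1), (361, 546, -75, 13), (367, 549, -75, 16)]
235 [(274, 506, -49, 22), (280, 507, -52, 18), (286, 508, -55, 13), (320, 526, -64, 17), (355, 540, -81, -1), (361, 545, -75, 19), (367, 548, -75, 22)]
239 [(274, 506, -50, 27), (280, 508, -52, 24), (286, 507, -57, 14), (320, 525, -66, 17), (355, 539, -82, 1), (361, 545, -75, 23), (367, 548, -74, 27)]
243 [(274, 507, -50, 33), (280, 508, -52, 29), (286, 506, -58, 15), (320, 523, -68, 16), (355, 538, -85, 0), (361, 544, -74, 29), (367, 547, -75, 29)]
247 [(274, 507, -51, 36), (280, 509, -53, 34), (286, 505, -60, 15), (320, 522, -69, 18), (355, 536, -88, -1), (361, 543, -75, 31), (367, 546, -76, 33)]
```

View pics/c9.png

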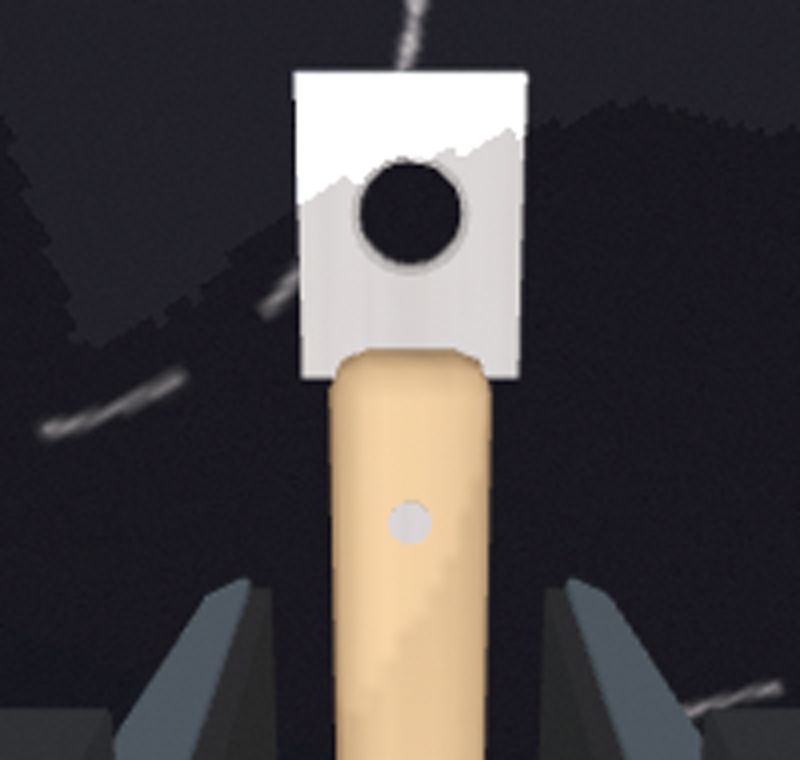

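```bash
python3 -m crank '[{"tx":0,"ty":0,"tz":0,"ax":0,"ay":0,"az":0,"hand":15},{"tx":0,"ty":0,"tz":0,"ax":0,"ay":0,"az":0,"hand":10},{"tx":0,"ty":0,"tz":0,"ax":0,"ay":0,"az":0,"hand":10},{"tx":0,"ty":0,"tz":0,"ax":0,"ay":0,"az":0,"hand":10},{"tx":0,"ty":0,"tz":0,"ax":0,"ay":0,"az":0,"hand":10},{"tx":0,"ty":0,"tz":0,"ax":0,"ay":0,"az":0,"hand":10}]' 45  && 
python3 -m crank '[{"tx":0,"ty":0,"tz":0.01,"ax":0,"ay":0,"az":0,"hand":10},{"tx":0,"ty":0,"tz":0.02,"ax":0,"ay":0,"az":0,"hand":10},{"tx":0,"ty":0,"tz":0.03,"ax":0,"ay":0,"az":0,"hand":10},{"tx":0,"ty":0,"tz":0.02,"ax":0,"ay":0,"az":0,"hand":10},{"tx":0,"ty":0,"tz":0,"ax":0,"ay":0,"az":0,"hand":10},{"tx":0,"ty":0,"tz":0,"ax":0,"ay":0,"az":0,"hand":10}]'
python3 - <<'E'
from h import *
snap('wrist','w6');st()
E
```

```text
time: 5.78
eef_pos: [0.5186, -0.0782, -0.0229]
eef_rot: [180.0, -0.0, 59.0]
contact_force: [0.3, 0.8, 1.4]
gripper_width: 0.0216
time: 6.28
eef_pos: [0.519, -0.0782, 0.0377]
eef_rot: [179.9, -0.0, 59.0]
contact_force: [0.2, 0.7, -2.9]
gripper_width: 0.0217
{'time': 6.333, 'qpos': [-15.093, 31.858, 100.307, 0.001, 47.829, 15.922], 'joint_vel': [-0.107, 1.157, 0.555, -0.046, -0.217, 0.018], 'tau': [0.041, -81.837, -24.399, 0.052, 0.146, 0.001], 'eef_pos': [0.518, -0.078, 0.037], 'eef_rot': [179.994, -0.002, 58.984], 'contact_force': [0.39, -0.208, -2.04], 'torque': [-0.004, -0.056, -0.069], 'gripper_width': 0.022}
```

View pics/w6.png

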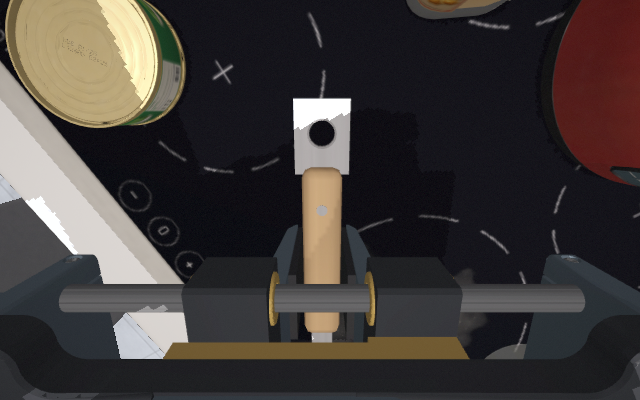

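```bash
cat > plan.py <<'E'
from h import *
O=np.array([0.53773579,0.41621771,0.12165016]);yaw=53.405
def setup(O,yaw):
    Rb=R.from_euler('z',yaw,degrees=True)*R.from_euler('y',-32,degrees=True)
    return Rb.as_matrix()
FL=np.diag([1,-1,-1.])
off=np.array([.070,0,-.0232]) # eye in tool frame
def tcp_for(eye_b,O=O,yaw=yaw,off=off):
    Rb=setup(O,yaw);Rt=Rb@FL
    return O+Rb@(np.array(eye_b)/1000)-Rt@off,Rt
def delta(eye_b,O=O,yaw=yaw,off=off):
    s=bot.observe();p,Rt=tcp_for(eye_b,O,yaw,off)
    Rc=R.from_euler('xyz',s['eef_rot'],degrees=True).as_matrix()
    d=(p-s['eef_pos']);rv=R.from_matrix(Rt@Rc.T).as_rotvec()
    print('tcp',p.round(4),'shift mm',(d*1000).round(1),'share',(d/.75).round(4),'turn deg',np.degrees(rv).round(2),'share',(rv/(np.pi/2)).round(4))
E
python3 - <<'E'
from plan import *
delta([-40,-38,80]); delta([0,-38,35])
E
```

```text
tcp [0.4947 0.2945 0.1115] shift mm [-23.7 372.6  74.6] share [-0.0316  0.4968  0.0995] turn deg [ 26.6  -17.81  -5.43] share [ 0.2956 -0.1978 -0.0604]
tcp [0.5291 0.3409 0.0946] shift mm [ 10.8 419.   57.7] share [0.0143 0.5586 0.0769] turn deg [ 26.6  -17.81  -5.43] share [ 0.2956 -0.1978 -0.0604]
```

```bash
python3 -m crank '[{"tx":0,"ty":0,"tz":0.03,"ax":0,"ay":0,"az":0,"hand":10},{"tx":0,"ty":0,"tz":0.04,"ax":0,"ay":0,"az":0,"hand":10},{"tx":0,"ty":0,"tz":0.05,"ax":0.0493,"ay":-0.0330,"az":-0.0101,"hand":10},{"tx":0,"ty":0,"tz":0.05,"ax":0.0493,"ay":-0.0330,"az":-0.0101,"hand":10},{"tx":0,"ty":0,"tz":0.05,"ax":0.0493,"ay":-0.0330,"az":-0.0101,"hand":10},{"tx":0,"ty":0,"tz":0.04,"ax":0.0493,"ay":-0.0330,"az":-0.0101,"hand":10},{"tx":0,"ty":0,"tz":0.04,"ax":0.0493,"ay":-0.0330,"az":-0.0101,"hand":10},{"tx":0,"ty":0,"tz":0.02,"ax":0.0491,"ay":-0.0328,"az":-0.0099,"hand":10}]' && 
python3 -m crank '[{"tx":-0.0026,"ty":0.03,"tz":0,"ax":0,"ay":0,"az":0,"hand":10},{"tx":-0.0026,"ty":0.045,"tz":0,"ax":0,"ay":0,"az":0,"hand":10},{"tx":-0.0026,"ty":0.045,"tz":0,"ax":0,"ay":0,"az":0,"hand":10},{"tx":-0.0026,"ty":0.045,"tz":0,"ax":0,"ay":0,"az":0,"hand":10},{"tx":-0.0026,"ty":0.045,"tz":0,"ax":0,"ay":0,"az":0,"hand":10},{"tx":-0.0026,"ty":0.045,"tz":0,"ax":0,"ay":0,"az":0,"hand":10},{"tx":-0.0026,"ty":0.045,"tz":0,"ax":0,"ay":0,"az":0,"hand":10},{"tx":-0.0026,"ty":0.045,"tz":0,"ax":0,"ay":0,"az":0,"hand":10}]' && python3 -m crank '[{"tx":-0.0026,"ty":0.045,"tz":0,"ax":0,"ay":0,"az":0,"hand":10},{"tx":-0.0026,"ty":0.045,"tz":0,"ax":0,"ay":0,"az":0,"hand":10},{"tx":-0.0026,"ty":0.04,"tz":0,"ax":0,"ay":0,"az":0,"hand":10},{"tx":-0.003,"ty":0.0218,"tz":0,"ax":0,"ay":0,"az":0,"hand":10},{"tx":0,"ty":0,"tz":0,"ax":0,"ay":0,"az":0,"hand":10},{"tx":0,"ty":0,"tz":0,"ax":0,"ay":0,"az":0,"hand":10},{"tx":0,"ty":0,"tz":0,"ax":0,"ay":0,"az":0,"hand":10}]'
python3 - <<'E'
from plan import *
st();snap('wrist','w7');snap('side','s7')
delta([-40,-38,80])
E
```

```text
time: 7.0
eef_pos: [0.5196, -0.079, 0.2801]
eef_rot: [179.7, -32.3, 53.5]
contact_force: [-0.1, -0.3, -1.4]
gripper_width: 0.0215
time: 7.67
eef_pos: [0.5021, 0.182, 0.2759]
eef_rot: [-179.9, -31.9, 53.3]
contact_force: [-0.2, 0.1, -1.9]
gripper_width: 0.022
time: 8.25
eef_pos: [0.4945, 0.294, 0.2761]
eef_rot: [-179.9, -31.9, 53.4]
contact_force: [-0.3, 0.0, -2.0]
gripper_width: 0.0217
{'time': 8.25, 'qpos': [10.776, 7.406, 103.777, 28.857, 48.022, 31.783], 'joint_vel': [-1.035, -0.352, -0.171, 0.08, 0.161, 0.149], 'tau': [1.877, -52.812, -39.321, 2.809, -2.274, 0.113], 'eef_pos': [0.495, 0.294, 0.276], 'eef_rot': [-179.929, -31.921, 53.373], 'contact_force': [-0.281, 0.013, -2.015], 'torque': [-0.314, 0.245, 0.009], 'gripper_width': 0.022}
tcp [0.4947 0.2945 0.1115] shift mm [  -0.3    1.  -164.9] share [-0.0004  0.0013 -0.2199] turn deg [ 0.02 -0.06  0.07] share [ 0.0002 -0.0006  0.0007]
```

View pics/w7.png

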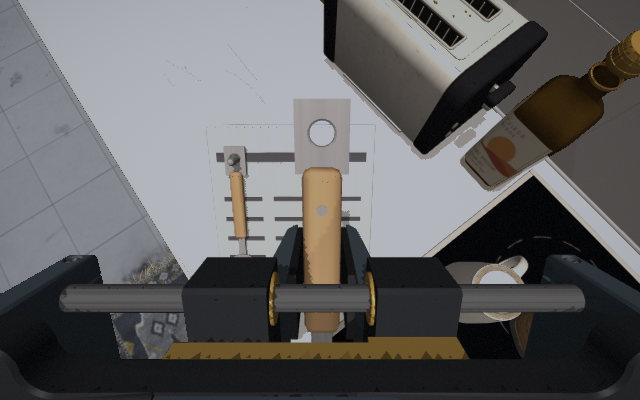

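View pics/s7.png

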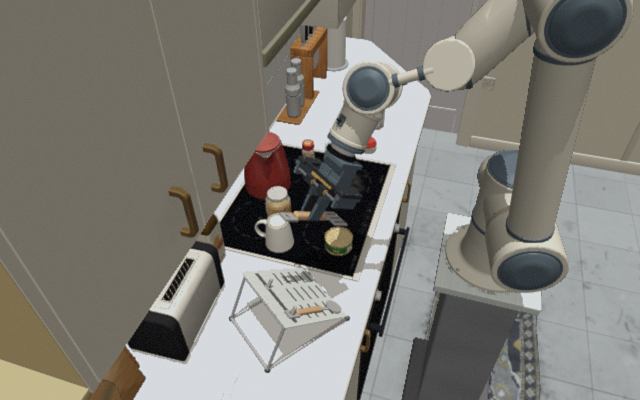

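```bash
python3 -m crank '[{"tx":0,"ty":0.0013,"tz":-0.03,"ax":0,"ay":0,"az":0,"hand":10},{"tx":0,"ty":0,"tz":-0.045,"ax":0,"ay":0,"az":0,"hand":10},{"tx":0,"ty":0,"tz":-0.05,"ax":0,"ay":0,"az":0,"hand":10},{"tx":0,"ty":0,"tz":-0.045,"ax":0,"ay":0,"az":0,"hand":10},{"tx":0,"ty":0,"tz":-0.03,"ax":0,"ay":0,"az":0,"hand":10},{"tx":0,"ty":0,"tz":-0.02,"ax":0,"ay":0,"az":0,"hand":10},{"tx":0,"ty":0,"tz":0,"ax":0,"ay":0,"az":0,"hand":10},{"tx":0,"ty":0,"tz":0,"ax":0,"ay":0,"az":0,"hand":10}]' && python3 -m crank '[{"tx":0,"ty":0,"tz":0,"ax":0,"ay":0,"az":0,"hand":10},{"tx":0,"ty":0,"tz":0,"ax":0,"ay":0,"az":0,"hand":10}]'
python3 - <<'E'
from plan import *
snap('wrist','w8');snap('side','s8')
delta([-40,-38,80])
crop('w8',200,20,400,170,4,'c10')
E
```

```text
time: 9.02
eef_pos: [0.4949, 0.2947, 0.1116]
eef_rot: [-179.9, -31.9, 53.3]
contact_force: [0.8, -0.2, -1.4]
gripper_width: 0.022
time: 9.18
eef_pos: [0.4958, 0.2953, 0.1134]
eef_rot: [179.9, -32.1, 53.4]
contact_force: [0.4, -0.1, -2.1]
gripper_width: 0.0222
tcp [0.4947 0.2945 0.1115] shift mm [-0.8 -1.  -1.7] share [-0.0011 -0.0013 -0.0023] turn deg [-0.03  0.11  0.  ] share [-0.0004  0.0012  0.    ]
```

View pics/w8.png

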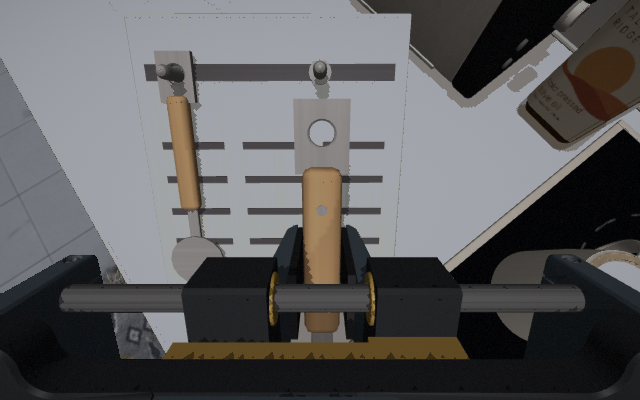

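View pics/c10.png

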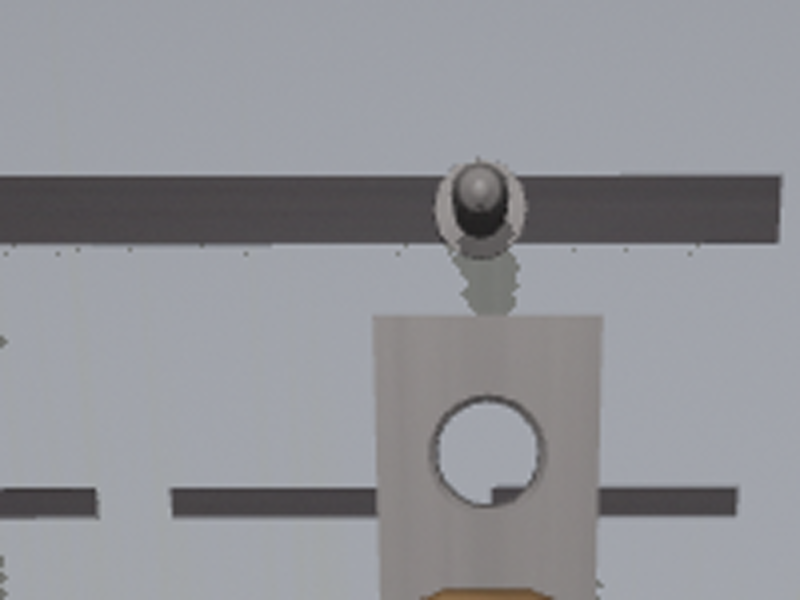

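```bash
cat > rel.py <<'E'
from h import *
m,im,d=load('w8')
s=bot.observe();p=np.array(s['eef_pos']);Rt=R.from_euler('xyz',s['eef_rot'],degrees=True).as_matrix()
C=lambda x,y:(200+(x+.5)/4-.5,20+(y+.5)/4-.5)
T=lambda w:Rt.T@(np.array(w)-p)*1000
pts=[]
for v in range(25,240,3):
  for u in list(range(205,285,3))+list(range(352,398,3)):
    if d[v,u]>0 and not(300<u<340): pts.append(T(pix(m,d,u,v)))
for v in range(25,58,3):
  for u in range(205,398,3): pts.append(T(pix(m,d,u,v)))
P=np.array(pts)
for _ in range(8):
    c=P.mean(0);n=np.linalg.svd(P-c,full_matrices=False)[2][2];n*=np.sign(-n[2]);r=(P-c)@n;k=abs(r)<max(2,2*np.std(r));P=P[k]
print(len(P),'normal(tool)',n.round(4),'rms',np.std((P-c)@n))
def hit(q,h):
    o,r=ray(m,*C(*q));o=T(o);r=Rt.T@r
    return o+r*((h-(o-c)@n)/(r@n))
def hitz(q,z):
    o,r=ray(m,*C(*q));o=T(o);r=Rt.T@r
    return o+r*((z-o[2])/r[2])
base=hit((480,209),1.5);tip=hit((481,186),29.5)
print('peg base',(base-1.5*n).round(1),'tip->base',(tip-29.5*n).round(1),'board z at base')
eye=hitz((488,451),-29.2);print('eye top',eye.round(1),'plate corners',hitz((373,316),-29.2).round(1),hitz((603,316),-29.2).round(1))
print('peg 10mm width check',hit((453,205),15).round(1),hit((507,205),15).round(1),'flange',hit((435,209),1.5).round(1),hit((526,209),1.5).round(1))
e=eye.copy();print('eye underside',e+[0,0,6],'height of eye above board',(e+[0,0,6]-c)@n)
E
python3 rel.py
```

```text
3742 normal(tool) [ 0.0023  0.0029 -1.    ] rms 0.6992615991235398
peg base [110.6  -1.4  55.6] tip->base [111.   -1.1  55.6] board z at base
eye top [ 71.4   0.  -29.2] plate corners [ 88.6 -14.9 -29.2] [ 88.5  15.  -29.2]
peg 10mm width check [109.8  -6.1  40.6] [109.8   3.5  40.6] flange [110.6  -9.9  54.1] [110.6   7.3  54.1]
eye underside [ 7.13818221e+01  2.85066353e-02 -2.32000000e+01] height of eye above board 78.71501421857678
```

Run:
```python
from rel import *
for v in ([40,-1.2,38.7],):
  w=Rt@np.array(v)/1000; print((w/.75).round(4), w)
st()
```

```text
3742 normal(tool) [ 0.0023  0.0029 -1.    ] rms 0.6992615991235398
peg base [110.6  -1.4  55.6] tip->base [111.   -1.1  55.6] board z at base
eye top [ 71.4   0.  -29.2] plate corners [ 88.6 -14.9 -29.2] [ 88.5  15.  -29.2]
peg 10mm width check [109.8  -6.1  40.6] [109.8   3.5  40.6] flange [110.6  -9.9  54.1] [110.6   7.3  54.1]
eye underside [ 7.13818221e+01  2.85066353e-02 -2.32000000e+01] height of eye above board 78.71501421857678
[ 0.042   0.0592 -0.0154] [ 0.03151019  0.04441988 -0.01153742]
{'time': 9.283, 'qpos': [10.949, 23.098, 116.583, 55.193, 25.836, -0.117], 'joint_vel': [0.046, 0.254, 0.354, 0.45, -0.216, -0.334], 'tau': [-0.18, -62.562, -21.419, 1.865, 0.047, 0.084], 'eef_pos': [0.496, 0.295, 0.113], 'eef_rot': [179.917, -32.091, 53.445], 'contact_force': [-0.463, 0.239, -2.083], 'torque': [-0.394, 0.243, 0.012], 'gripper_width': 0.022}
```

```bash
python3 -m crank '[{"tx":0.007,"ty":0.0099,"tz":-0.0026,"ax":0,"ay":0,"az":0,"hand":10},{"tx":0.007,"ty":0.0099,"tz":-0.0026,"ax":0,"ay":0,"az":0,"hand":10},{"tx":0.007,"ty":0.0099,"tz":-0.0026,"ax":0,"ay":0,"az":0,"hand":10},{"tx":0.007,"ty":0.0099,"tz":-0.0026,"ax":0,"ay":0,"az":0,"hand":10},{"tx":0.007,"ty":0.0098,"tz":-0.0025,"ax":0,"ay":0,"az":0,"hand":10},{"tx":0.007,"ty":0.0098,"tz":-0.0025,"ax":0,"ay":0,"az":0,"hand":10},{"tx":0,"ty":0,"tz":0,"ax":0,"ay":0,"az":0,"hand":10},{"tx":0,"ty":0,"tz":0,"ax":0,"ay":0,"az":0,"hand":10}]' && python3 -m crank '[{"tx":0,"ty":0,"tz":0,"ax":0,"ay":0,"az":0,"hand":10},{"tx":0,"ty":0,"tz":0,"ax":0,"ay":0,"az":0,"hand":10},{"tx":0,"ty":0,"tz":0,"ax":0,"ay":0,"az":0,"hand":10},{"tx":0,"ty":0,"tz":0,"ax":0,"ay":0,"az":0,"hand":10}]'
python3 - <<'E'
from plan import *
st();snap('wrist','w9');snap('side','s9')
crop('w9',220,60,420,210,4,'c11')
crop('s9',200,160,360,280,5,'c12')
E
```

```text
time: 9.95
eef_pos: [0.5262, 0.3403, 0.1001]
eef_rot: [-180.0, -32.0, 53.4]
contact_force: [-0.5, -0.6, -1.0]
gripper_width: 0.0216
time: 10.28
eef_pos: [0.5263, 0.3396, 0.1005]
eef_rot: [-180.0, -32.0, 53.4]
contact_force: [-0.6, 0.1, -1.5]
gripper_width: 0.0218
{'time': 10.283, 'qpos': [15.879, 26.918, 111.216, 51.907, 24.215, 7.627], 'joint_vel': [0.127, 0.01, -0.107, -0.103, -0.105, 0.017], 'tau': [0.067, -70.578, -22.718, 1.796, -0.54, 0.013], 'eef_pos': [0.526, 0.34, 0.101], 'eef_rot': [-179.982, -31.999, 53.374], 'contact_force': [-0.551, 0.068, -1.483], 'torque': [-0.389, 0.21, 0.017], 'gripper_width': 0.022}
```

View pics/c11.png

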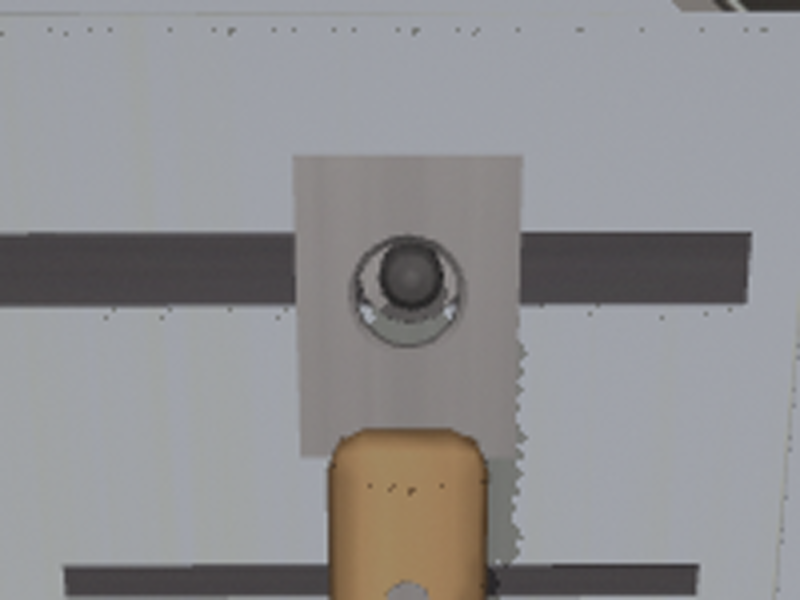

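View pics/c12.png

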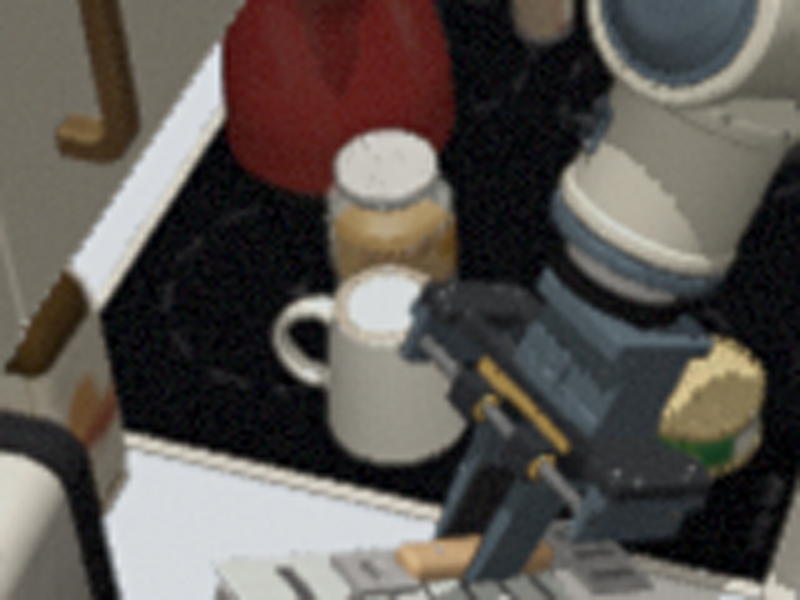

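```bash
cat > rel2.py <<'E'
from h import *
def run(f,C,us,vs,eyeq,tipq):
    m,im,d=load(f)
    s=bot.observe();p=np.array(s['eef_pos']);Rt=R.from_euler('xyz',s['eef_rot'],degrees=True).as_matrix()
    T=lambda w:Rt.T@(np.array(w)-p)*1000
    P=np.array([T(pix(m,d,u,v)) for v in vs for u in us if d[v,u]>0])
    for _ in range(8):
        c=P.mean(0);n=np.linalg.svd(P-c,full_matrices=False)[2][2];n*=np.sign(-n[2]);r=(P-c)@n;P=P[abs(r)<max(2,2*np.std(r))]
    print(len(P),'n',n.round(4),'rms',np.std(r).round(2))
    def hit(q,h):
        o,r=ray(m,*C(*q));o=T(o);r=Rt.T@r
        return o+r*((h-(o-c)@n)/(r@n))
    def hitz(q,z):
        o,r=ray(m,*C(*q));o=T(o);r=Rt.T@r
        return o+r*((z-o[2])/r[2])
    e=hitz(eyeq,-29.2)+[0,0,6];t=hit(tipq,29.5)
    print('eye',e.round(1),'tip',t.round(1),'h eye',((e-c)@n).round(1))
    print('axis at eye level', (t+n*((e-t)@n)).round(1))
    for v in sys.argv[1:]:
        v=eval(v);print(v,'share',(Rt@np.array(v)/750).round(4))
import sys
E
python3 - <<'E'
from rel2 import *
C=lambda x,y:(220+(x+.5)/4-.5,60+(y+.5)/4-.5)
run('w9',C,list(range(200,285,3))+list(range(355,395,3)),range(66,230,3),(408,291),(411,270))
E
```

```text
2347 n [-5.0e-04  1.4e-03 -1.0e+00] rms 0.67
eye [ 71.2  -0.3 -23.2] tip [ 73.1   0.2 -13.5] h eye 39.2
axis at eye level [ 73.1   0.2 -23.2]
```

```bash
cat > sh.py <<'E'
from h import *
import sys
s=bot.observe();Rt=R.from_euler('xyz',s['eef_rot'],degrees=True).as_matrix()
for a in sys.argv[1:]:
    v=np.array(eval(a));print(v,(Rt@v/750).round(5))
E
python3 sh.py '[1.2,.4,12]' '[1,0,0]' '[0,1,0]' '[0,0,1]' '[0,0,6]'
```

```text
[ 1.2  0.4 12. ] [ 0.00629  0.00758 -0.01272]
[1 0 0] [0.00067 0.00091 0.00071]
[0 1 0] [ 0.00107 -0.0008  -0.     ]
[0 0 1] [ 0.00042  0.00057 -0.00113]
[0 0 6] [ 0.00253  0.0034  -0.00678]
```

```bash
python3 -m crank '[{"tx":0.0012,"ty":0.0008,"tz":0.0009,"ax":0,"ay":0,"az":0,"hand":10},{"tx":0.00253,"ty":0.0034,"tz":-0.0068,"ax":0,"ay":0,"az":0,"hand":10},{"tx":0.00253,"ty":0.0034,"tz":-0.0068,"ax":0,"ay":0,"az":0,"hand":10},{"tx":0,"ty":0,"tz":0,"ax":0,"ay":0,"az":0,"hand":10},{"tx":0,"ty":0,"tz":0,"ax":0,"ay":0,"az":0,"hand":10},{"tx":0,"ty":0,"tz":0,"ax":0,"ay":0,"az":0,"hand":10}]'
python3 - <<'E'
from plan import *
snap('wrist','w10');st()
crop('w10',270,80,370,160,8,'c13')
E
```

```text
time: 10.88
eef_pos: [0.5309, 0.3456, 0.0906]
eef_rot: [-180.0, -32.0, 53.4]
contact_force: [-0.4, 0.4, -1.9]
gripper_width: 0.0216
{'time': 10.933, 'qpos': [16.445, 28.341, 110.773, 53.559, 23.344, 6.263], 'joint_vel': [-0.113, -0.302, -0.009, 0.014, -0.045, 0.029], 'tau': [0.091, -71.829, -22.063, 1.76, -0.449, 0.003], 'eef_pos': [0.531, 0.346, 0.091], 'eef_rot': [-179.974, -31.985, 53.395], 'contact_force': [0.688, 0.045, -1.637], 'torque': [-0.355, 0.275, -0.024], 'gripper_width': 0.021}
```

View pics/c13.png

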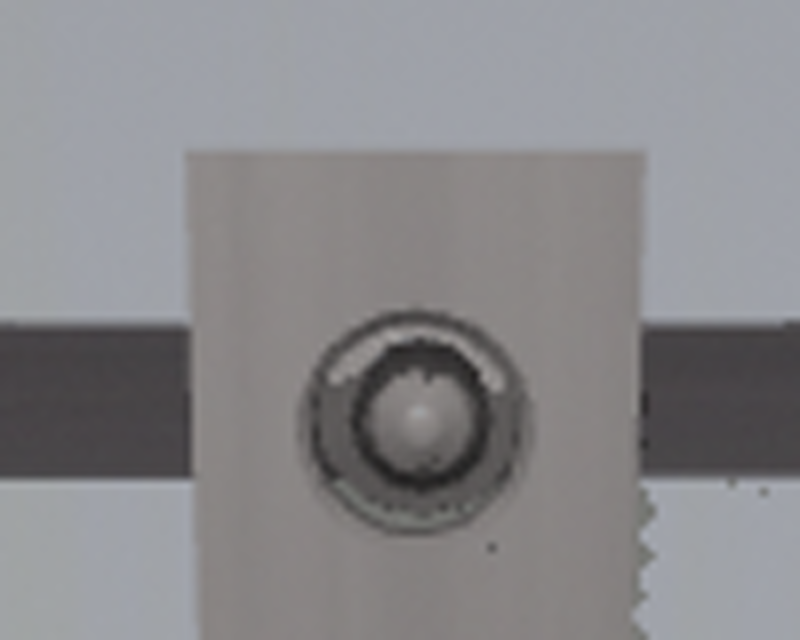

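```bash
python3 -m crank '[{"tx":0.00211,"ty":0.00283,"tz":-0.00565,"ax":0,"ay":0,"az":0,"hand":10},{"tx":0.00211,"ty":0.00283,"tz":-0.00565,"ax":0,"ay":0,"az":0,"hand":10},{"tx":0.00211,"ty":0.00283,"tz":-0.00565,"ax":0,"ay":0,"az":0,"hand":10},{"tx":0.00126,"ty":0.0017,"tz":-0.00339,"ax":0,"ay":0,"az":0,"hand":10},{"tx":0,"ty":0,"tz":0,"ax":0,"ay":0,"az":0,"hand":10},{"tx":0,"ty":0,"tz":0,"ax":0,"ay":0,"az":0,"hand":10},{"tx":0,"ty":0,"tz":0,"ax":0,"ay":0,"az":0,"hand":10}]'
python3 - <<'E'
from plan import *
snap('wrist','w11');snap('side','s11');st()
crop('w11',270,80,370,160,8,'c14')
crop('s11',230,230,360,330,6,'c15')
E
```

```text
time: 11.52
eef_pos: [0.5367, 0.3532, 0.0756]
eef_rot: [-180.0, -32.0, 53.4]
contact_force: [0.2, -0.3, -1.2]
gripper_width: 0.0218
{'time': 11.617, 'qpos': [17.161, 30.416, 110.322, 56.713, 22.021, 3.444], 'joint_vel': [-0.004, -0.173, 0.008, -0.037, -0.02, -0.056], 'tau': [0.061, -74.177, -20.887, 1.652, -0.227, 0.021], 'eef_pos': [0.537, 0.353, 0.076], 'eef_rot': [-179.99, -32.004, 53.399], 'contact_force': [-0.199, 0.346, -1.795], 'torque': [-0.379, 0.225, 0.014], 'gripper_width': 0.022}
```

View pics/c14.png

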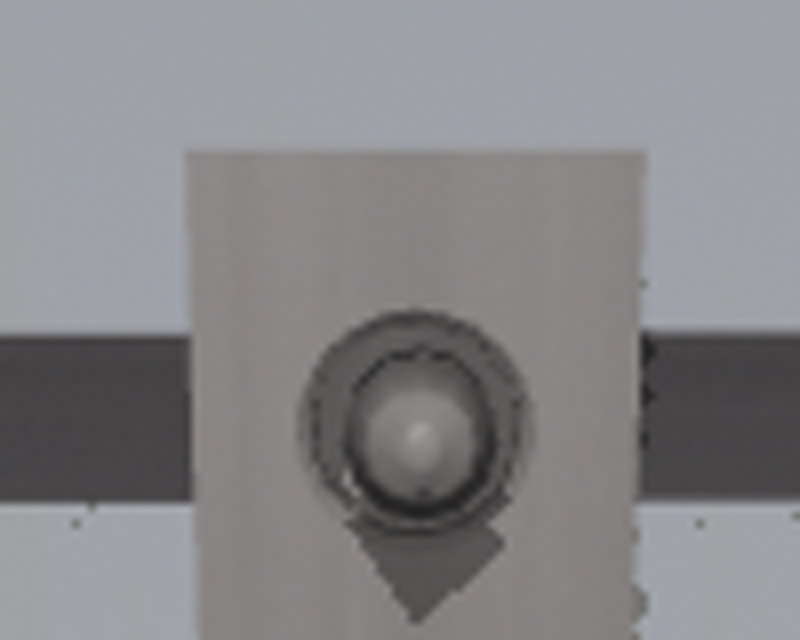

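View pics/c15.png

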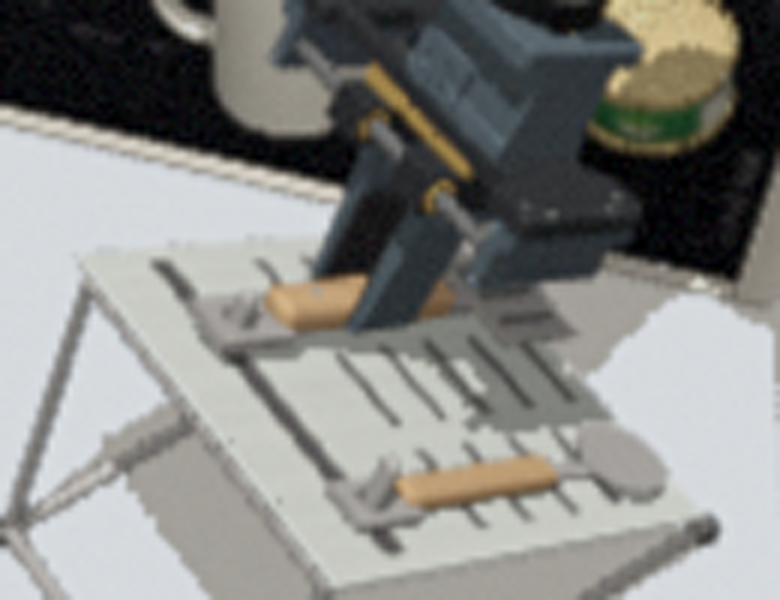

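```bash
python3 -m crank '[{"tx":0.00084,"ty":0.00113,"tz":-0.00226,"ax":0,"ay":0,"az":0,"hand":10},{"tx":0.00084,"ty":0.00113,"tz":-0.00226,"ax":0,"ay":0,"az":0,"hand":10},{"tx":0.00042,"ty":0.00057,"tz":-0.00113,"ax":0,"ay":0,"az":0,"hand":10},{"tx":0,"ty":0,"tz":0,"ax":0,"ay":0,"az":0,"hand":10},{"tx":0,"ty":0,"tz":0,"ax":0,"ay":0,"az":0,"hand":10}]'
python3 -m crank '[{"tx":0.00042,"ty":0.00057,"tz":-0.00113,"ax":0,"ay":0,"az":0,"hand":10},{"tx":0,"ty":0,"tz":0,"ax":0,"ay":0,"az":0,"hand":10},{"tx":0,"ty":0,"tz":0,"ax":0,"ay":0,"az":0,"hand":10}]'
python3 -m crank '[{"tx":0.00042,"ty":0.00057,"tz":-0.00113,"ax":0,"ay":0,"az":0,"hand":10},{"tx":0,"ty":0,"tz":0,"ax":0,"ay":0,"az":0,"hand":10},{"tx":0,"ty":0,"tz":0,"ax":0,"ay":0,"az":0,"hand":10}]'
python3 - <<'E'
from rel2 import *
snap('wrist','w12');st()
C=lambda x,y:(220+(x+.5)/4-.5,60+(y+.5)/4-.5)
run('w12',C,list(range(200,280,3))+list(range(360,395,3)),range(66,230,3),(408,291),(411,270))
E
```

```text
time: 12.03
eef_pos: [0.5383, 0.3553, 0.0713]
eef_rot: [-180.0, -32.0, 53.4]
contact_force: [1.0, 0.6, -1.8]
gripper_width: 0.0217
time: 12.28
eef_pos: [0.5386, 0.3558, 0.0706]
eef_rot: [-180.0, -32.0, 53.4]
contact_force: [-0.6, 0.7, -1.8]
gripper_width: 0.0215
time: 12.53
eef_pos: [0.5389, 0.3562, 0.0697]
eef_rot: [-180.0, -32.0, 53.4]
contact_force: [-0.6, 0.0, -1.5]
gripper_width: 0.0216
{'time': 12.583, 'qpos': [17.438, 31.244, 110.118, 57.99, 21.543, 2.304], 'joint_vel': [-0.052, -0.077, 0.002, 0.039, -0.016, -0.016], 'tau': [0.013, -75.253, -20.456, 1.637, -0.149, 0.005], 'eef_pos': [0.539, 0.356, 0.07], 'eef_rot': [-179.982, -31.997, 53.392], 'contact_force': [0.055, 0.191, -1.214], 'torque': [-0.373, 0.214, 0.047], 'gripper_width': 0.022}
2133 n [-1.e-04  6.e-04 -1.e+00] rms 0.66
eye [ 71.3  -0.3 -23.2] tip [ 75.1   0.1 -50.6] h eye 2.1
axis at eye level [ 75.1   0.  -23.2]
```

```bash
python3 -m crank '[{"tx":-0.0010,"ty":-0.00137,"tz":-0.00107,"ax":0,"ay":0,"az":0,"hand":10},{"tx":0,"ty":0,"tz":0,"ax":0,"ay":0,"az":0,"hand":10},{"tx":0,"ty":0,"tz":0,"ax":0,"ay":0,"az":0,"hand":10}]'
python3 -m crank '[{"tx":0.00034,"ty":0.00046,"tz":-0.0009,"ax":0,"ay":0,"az":0,"hand":10},{"tx":0,"ty":0,"tz":0,"ax":0,"ay":0,"az":0,"hand":10},{"tx":0,"ty":0,"tz":0,"ax":0,"ay":0,"az":0,"hand":10}]'
python3 -m crank '[{"tx":0.0,"ty":0.0,"tz":0,"ax":0,"ay":0,"az":0,"hand":21},{"tx":0,"ty":0,"tz":0,"ax":0,"ay":0,"az":0,"hand":23},{"tx":0,"ty":0,"tz":0,"ax":0,"ay":0,"az":0,"hand":26},{"tx":0,"ty":0,"tz":0,"ax":0,"ay":0,"az":0,"hand":30},{"tx":0,"ty":0,"tz":0,"ax":0,"ay":0,"az":0,"hand":36},{"tx":0,"ty":0,"tz":0,"ax":0,"ay":0,"az":0,"hand":42},{"tx":0,"ty":0,"tz":0,"ax":0,"ay":0,"az":0,"hand":42},{"tx":0,"ty":0,"tz":0,"ax":0,"ay":0,"az":0,"hand":42}]'
python3 - <<'E'
from plan import *
snap('wrist','w13');snap('side','s13')
crop('w13',220,60,420,210,4,'c16')
crop('s13',230,230,360,330,6,'c17')
E
```

```text
time: 12.83
eef_pos: [0.5382, 0.3551, 0.0689]
eef_rot: [-180.0, -32.0, 53.4]
contact_force: [-0.2, 0.2, -2.3]
gripper_width: 0.0216
time: 13.08
eef_pos: [0.5384, 0.3554, 0.0683]
eef_rot: [-180.0, -32.0, 53.4]
contact_force: [-0.8, -2.7, 2.0]
gripper_width: 0.0217
time: 13.75
eef_pos: [0.5385, 0.3555, 0.0683]
eef_rot: [-180.0, -32.0, 53.4]
contact_force: [1.1, -0.7, -0.1]
gripper_width: 0.0418
```

View pics/c16.png

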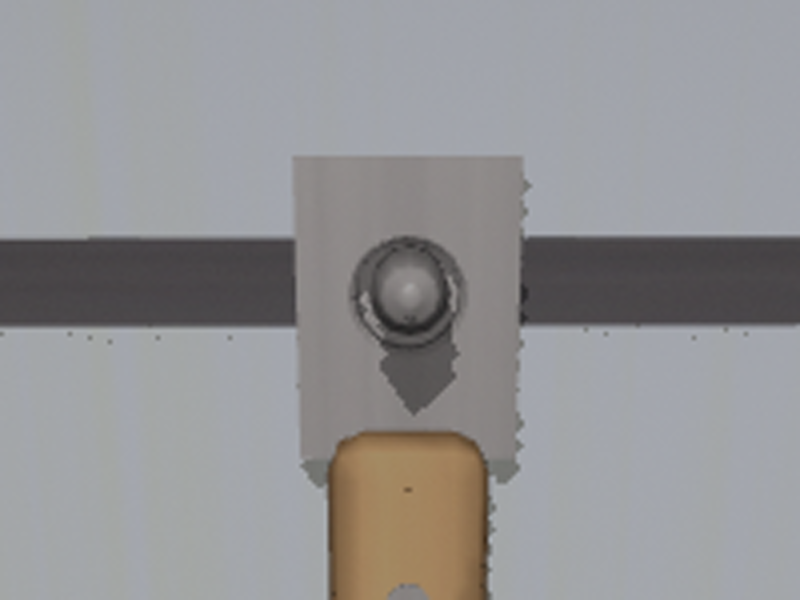

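View pics/c17.png

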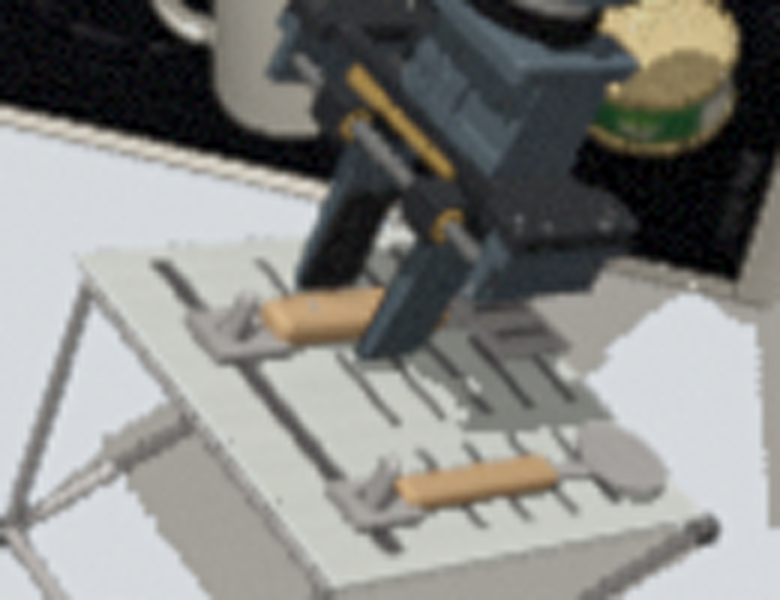

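```bash
python3 -m crank '[{"tx":-0.0021,"ty":-0.00285,"tz":0.00565,"ax":0,"ay":0,"az":0,"hand":42},{"tx":-0.0042,"ty":-0.0057,"tz":0.0113,"ax":0,"ay":0,"az":0,"hand":42},{"tx":-0.0084,"ty":-0.0114,"tz":0.0226,"ax":0,"ay":0,"az":0,"hand":42},{"tx":-0.0105,"ty":-0.0142,"tz":0.0282,"ax":0,"ay":0,"az":0,"hand":42},{"tx":-0.0105,"ty":-0.0142,"tz":0.0282,"ax":0,"ay":0,"az":0,"hand":42},{"tx":-0.0105,"ty":-0.0142,"tz":0.0282,"ax":0,"ay":0,"az":0,"hand":42},{"tx":-0.0084,"ty":-0.0114,"tz":0.0226,"ax":0,"ay":0,"az":0,"hand":42},{"tx":0,"ty":0,"tz":0,"ax":0,"ay":0,"az":0,"hand":42}]'
python3 -m crank '[{"tx":0,"ty":0,"tz":0.03,"ax":0,"ay":0,"az":0,"hand":42},{"tx":0,"ty":0,"tz":0.03,"ax":0,"ay":0,"az":0,"hand":42},{"tx":0,"ty":0,"tz":0,"ax":0,"ay":0,"az":0,"hand":42},{"tx":0,"ty":0,"tz":0,"ax":0,"ay":0,"az":0,"hand":42},{"tx":0,"ty":0,"tz":0,"ax":0,"ay":0,"az":0,"hand":42},{"tx":0,"ty":0,"tz":0,"ax":0,"ay":0,"az":0,"hand":42}]'
python3 - <<'E'
from plan import *
snap('wrist','w14');snap('side','s14')
crop('s14',215,230,365,340,5,'c18')
m,im,d=load('s14')
for n,u,v in(('mug',277,222),('tin',339,234),('honey',278,193)): print(n,pix(m,d,u,v).round(3))
E
```

```text
time: 14.52
eef_pos: [0.4975, 0.299, 0.1815]
eef_rot: [179.8, -32.1, 53.4]
contact_force: [0.8, 0.3, -0.0]
gripper_width: 0.042
time: 15.02
eef_pos: [0.4969, 0.3, 0.2221]
eef_rot: [-179.9, -31.9, 53.4]
contact_force: [0.7, 0.3, -0.6]
gripper_width: 0.0422
mug [0.643 0.136 0.094]
tin [0.462 0.078 0.037]
honey [0.679 0.031 0.112]
```

View pics/w14.png

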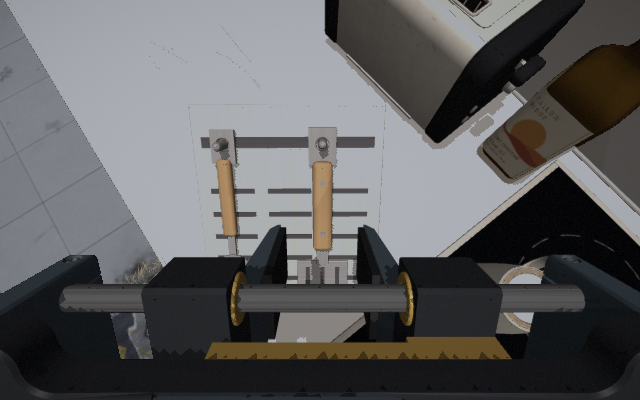

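View pics/c18.png

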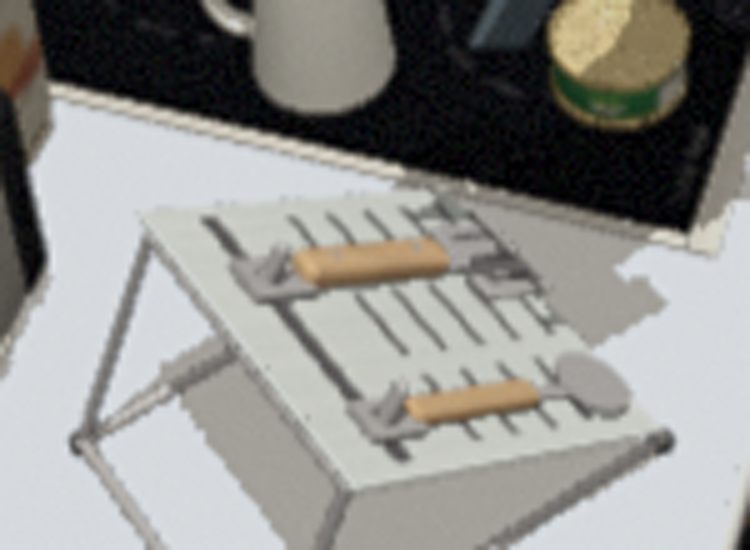

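View pics/s14.png

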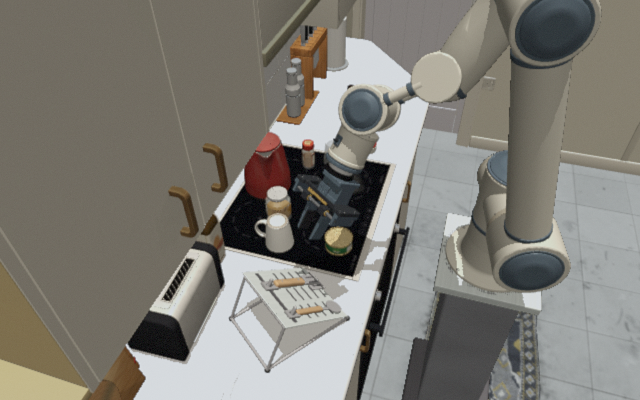

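The turner hangs flat on the middle peg with its blade down the slope, and the gripper is clear of it. The other things stand where they were.

```bash
python3 -c "
from h import *
st(); print(bot.close_job())"
```

```text
{'time': 15.117, 'qpos': [11.541, 11.96, 108.125, 33.358, 40.048, 26.025], 'joint_vel': [0.014, -0.201, -0.339, -0.036, 0.113, 0.174], 'tau': [0.026, -55.858, -33.851, 2.392, -1.765, -0.005], 'eef_pos': [0.497, 0.3, 0.222], 'eef_rot': [-179.904, -31.924, 53.355], 'contact_force': [-0.137, 0.624, -0.652], 'torque': [-0.302, 0.134, -0.018], 'gripper_width': 0.042}
the job is handed in; nothing more can be done
None
```

The turner hangs by its hole on the empty peg, lying flat on the board with its blade down the slope. I handed the job in at 15.1 s with the gripper about 0.15 m clear of it.

- **First grasp:** It closed on nothing. The fingertips sit about 25 mm behind the reported TCP, which disagrees with the description. I lowered the hand by what the wrist depth showed and gripped the handle on the second try, at a width of 21.7 mm.
- **Fit:** I lined the hole up with the peg in the wrist camera. I then lowered the turner square to the face, with no more than about 3.5 N on the wrist.
- **Last checks:** After the release, the side and wrist pictures show the peg through the hole and the turner parallel to the spoon. The mug, tuna tin and honey jar read within 2 mm of where they started. I did not re-measure the glass, spice jar or egg timer, but the hand went near none of them while it was low.

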